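# Square the jar plate home on a honey filling stand and lock it down

### The arm

A 7-joint arm with a two-finger parallel gripper is mounted at the origin on the work surface. World frame = base frame: x ahead of the robot, y to its left, z up, the work surface at z = 0. Lengths are in m, angles in rad, forces in N, time in s.
With the tool pointing down it reaches from about 0.4 to 0.85 m from the base axis. Payload 10.4 kg.
Tool frame: the origin (TCP) lies on the centre line of the jaws, within the pads' length; the fingertips stand 14 mm ahead of it and the grasp point (between the pads) lies 5 mm behind it; z points along the fingers, y is the line along which they close (so a half turn about z gives the same grasp; the last joint's range is limited). The gripper opens to 87 mm and grips with 3 to 60 N. Pads are 19 mm wide; open, the fingers measure 117 mm over their backs; the gripper's body (75 mm by 190 mm) begins 51 mm behind the grasp point.
Start: joints at [-1.215, 0.332, -0.065, 1.46, 0.022, 1.35, -0.088], TCP at [0.231, 0.581, 0.237] pointing down, gripper open.
Joint ranges: [-2.6, 2.6], [-0.5, 2.12], [-1.47, 1.34], [0.16, 2.42], [-1.27, 4.41], [0.06, 2.06], [-2.6, 2.6]. Speed limits (rad/s): [2.22, 2.22, 2.79, 2.79, 3.14, 3.14, 3.14].

### API

Orientations are given as a rotation vector (axis times angle).
In Python, from plant import env gives the robot as it stands.
- The arm moves only by the tool send_rows, never from a script. Its argument "plan" is a list of rows, each a list of 3 entries, a list of its own where there are three numbers: the shift along the tool's x, y, z in units of 0.5 m (1.0 is 0.5 m), then the turn, a rotation vector about the tool's x, y, z in units of 5 degrees (1.0 is 5 degrees), then the finger opening in mm, from 0 to 87. A call has exactly 10 rows; each row shifts and turns the commanded pose from where the row before left it, along the tool's axes as they then stand; what a row does not reach is not made up. A row lasts 1/12 s, in which the tool goes at most 41.7 mm and 7.16 degrees, less where a joint would pass 70% of its speed; a pose out of reach is approached as far as the arm can. A call with a number of a shift or a turn outside -1 to 1 is refused whole. A call with a gripper value outside its range is refused whole. The fingers move at their own pace and stop on an object; "grip_force" is the grip in N (left out, the last holds). Time passes only in rows, so rows that do not move let the fingers close, or fill a call up. It gives the time, the measured TCP pose, the force, the opening and the grip force at its end, in the units of the state.
- env.get_state(): the state, without advancing time (a new reading comes with each control period).
- env.capture(name): name is "side" or "top" or "wrist"; returns the picture (420x560x3 uint8, red, green, blue); there is no depth.
- env.get_calibration(name): a dict with "fx", "fy", "cx", "cy" (pixels), "D" ([k1, k2, p1, p2, k3] as OpenCV has them; the pictures are not rectified), "rvec" (rotation vector, rad) and "tvec" (3), from world to camera coordinates, as OpenCV has them. Camera axes: x right, y down, z forward; pixel columns grow to the right and rows downward; lengths in m; the calibration is good to about 2 mm. A picture is of the moment at which its call begins: read the wrist's pose just before it. get_calibration takes no time and is no camera call; for the wrist camera it gives the pose at the moment of the call.
- env.job_done(): hands the job in; it is judged then, once.
The state is a dict: "time": time; "joints": joint angles; "dq": joint speeds; "tau": joint torques, N m; "eef_pos": TCP position; "orientation": TCP orientation; "force": force on the tool from outside, world axes, zero at the start; "wrist_torque": the same for the moment, N m; "grip_width": finger opening in m; "finger_force": force on a finger pad.
Only numpy, scipy, OpenCV 4.12 (cv2) and the standard library are available. Lean on these libraries where they do the work, as an engineer would, in place of code of your own. Each camera call takes 0.05 s, during which the arm holds its last target. There are 200 camera calls.

### The job

The white jar plate lies twisted on the base of the honey filling stand. Reach in under the tank's board and, pushing at its near left corner while the far right corner bears on the corner pin, turn it square, then press that corner home until you feel the plate bear tight on the far pins and on the side pin together; then turn the hold-down arm fully in over the plate's edge. Work gently, never ramming the plate against the pins, and leave the jars, tins and spatula where they are.

Things in the scene. Friction and masses are not known exactly. Their poses are not given: they have to be found in the camera images.
- stand: The fixed filling stand. Origin: at counter level under the place of the plate's centre; its x points away from the robot (far), y left; turned at most 0.2 rad from the robot's axes. Flat steel base 14 mm thick, x -210 to +110 mm, y -225 to +205 mm: the plate slides on its top. A honey tank stands on a pine board above its left side.
- board_corner (a point): Lower near right corner of the pine board (stand x -85, y 30 mm), 179 mm above the counter. The board, 20 mm thick, runs from here 285 mm to the far side and 370 mm to the left, over the plate's left part, on four 22 mm legs at stand x -65 and 175, y 230 and 370 mm. An upright gripper at the near left corner would hit it; leant back to the robot by 25 to 40 degrees it passes in front.
- gate_mouth (a point): Lowest point of the white honey gate, 192 mm above the counter over the plate's home. The gate fills stand x -31 to +31, y -25 to +150 mm from there up to 310 mm above the counter. The tank behind it (radius 86 mm, axis at stand x 0, y 225 mm) reaches 510 mm above the counter.
- home (a point): The point on top of the stand's base (14 mm above the counter) where the centre of the plate's underside belongs; when home the plate's axes are parallel to the stand's.
- pin_corner: Upright steel locating pin, radius 6 mm, 16 mm high above the base, fixed at x 66, y -40 mm in the stand's frame; the right part of the plate's far edge bears on it. Origin: its foot, on the base. The plate turns about this pin.
- pin_far: The same kind of pin at x 66, y +40 mm of the stand: the left part of the far edge bears on it once the plate is square.
- pin_side: The same kind of pin at x 28, y -96 mm of the stand: the plate's right edge bears on it. Rubbing on the far pins can leave the plate a millimetre short of it, too little to see: press to the right as well, some 10 N at the clipped near left corner, until it resists.
- plate: Loose white plastic plate 120 (x) x 180 (y) x 24 mm, 0.35 to 0.7 kg, corners clipped at 45 degrees (14 mm off each edge), a thin steel ring 90 mm across, 6 mm high, on top. Origin: centre of underside; x to its far edge, y to its left edge. Starts turned 0.3 to 0.52 rad anticlockwise (from above) from the stand, its far right corner 1 to 30 mm short of the pins. Slippery: 1 to 3 N slide it.
- push_corner (a point): Middle of the clipped near left corner of the plate (x -53, y +83 mm of the plate), 12 mm above its underside: the corner to push.
- bearing_corner (a point): Middle of the clipped far right corner of the plate (x +53, y -83 mm of the plate), 12 mm above its underside.
- holddown (a joint): Angle of the hold-down arm about its upright pivot (stand x 20, y -145 mm), anticlockwise from above. 0: pointing far (+x), off the plate; 1.57: pointing left, square over the plate's right edge; stop at 1.7. Starts at 0 to 0.35. Flat arm 18 mm wide, 80 mm long, 41.5 to 50.5 mm above the counter, 3.5 mm over the plate's top; stiff (0.06 N m), stays where left.
- knob (a point): Middle of the round black knob standing up from the arm, 60 mm from the pivot: 16 mm across, from 50.5 to 80.5 mm above the counter; this point is 65.5 mm above the counter. It can be pinched or pushed.
- holddown_pivot (a point): On the pivot axis of the hold-down arm, at the arm's top.
- jar_base: Closed honey jar, radius 31 mm, 85 mm high, on the stand's base under the board, behind and to the left of the plate. Leave it. Origin: underside.
- tin_base: Round steel tin, radius 42 mm, 42 mm high, on the near right part of the stand's base. Leave it. Origin: underside.
- tin_counter: Round steel tin, radius 57 mm, 45 mm high, on the counter to the right. Leave it.
- jar_counter: Closed honey jar, radius 34 mm, 100 mm high, on the counter to the right. Leave it.
- spatula: Spatula, 260 mm long, lying on the counter to the left. Leave it.
Things that resemble listed ones, but are neither listed nor needed, are in the scene too. Several things have the shape of the plate; the one meant has the colours described above.

How it is judged:
By the outcome, as a careful person would: the job done as asked, in the order asked, and still so for the second after the job is handed in, with the robot touching nothing.
It also fails if it takes over 72 s, if anything falls off the work surface, if the arm or the gripper's body presses on something with over 40 N, if the wrist force passes 120 N, or if a joint passes its speed limit or range.

## Working session

There is one attempt and no reset: what is moved stays moved. The work goes in short steps, Python scripts to look and compute and a tool call to move; the robot and the scene stay as the last step left them, time stands still between calls to the robot, and variables do not carry over. Pictures are saved under pics/ and viewed, at most 10 in all, crops included, and the job is handed in when it is done.

Besides the shell and the picture viewer there is one more tool, called as name(argument=value, ...) on one line, values as JSON. send_rows: Moves the arm, as the interface text tells. Shifts and turns lie within -1 to 1; 1 stands for 0.5 m of shift or 5 degrees of turn. Its arguments: {"type":"object","properties":{"plan":{"type":"array"},"grip_force":{"type":"number"}},"required":["plan"]}

```bash
ls; mkdir -p pics; cat > h.py <<'E'
import numpy as np, cv2
from plant import env
from scipy.spatial.transform import Rotation as R
def cal(n):
    c=env.get_calibration(n); K=np.array([[c['fx'],0,c['cx']],[0,c['fy'],c['cy']],[0,0,1.]])
    return K,np.array(c['D'],float),np.array(c['rvec'],float),np.array(c['tvec'],float)
def ray(C,px):
    K,D,r,t=C; u=cv2.undistortPoints(np.array(px,float).reshape(-1,1,2),K,D).reshape(-1,2)
    Rm=cv2.Rodrigues(r)[0]; d=np.c_[u,np.ones(len(u))]@Rm; return -Rm.T@t,d
def onz(C,px,z):
    o,d=ray(C,px); return o+d*((z-o[2])/d[:,2])[:,None]
def proj(C,P):
    K,D,r,t=C; return cv2.projectPoints(np.array(P,float).reshape(-1,1,3),r,t,K,D)[0].reshape(-1,2)
def tri(C1,p1,C2,p2):
    o1,d1=ray(C1,p1);o2,d2=ray(C2,p2);out=[]
    for a,b in zip(d1,d2):
        s=np.linalg.lstsq(np.c_[a,-b],o2-o1,rcond=None)[0]; A=o1+a*s[0];B=o2+b*s[1]; out.append(np.r_[(A+B)/2,np.linalg.norm(A-B)])
    return np.array(out)
def save(n,im): cv2.imwrite('pics/'+n,im[:,:,::-1])
E
python3 - <<'E'
from h import *
ims=[env.capture(n) for n in('top','side')]
for n,i in zip(('top','side'),ims): save(n+'0.png',i); np.save(n+'0.npy',i); C=cal(n); print(n,ray(C,[[280,210]]))
print(env.get_state())
E
```

```text
pics
top (array([0.37393105, 0.05241128, 1.82635343]), array([[ 0.08059922,  0.01219281, -0.99676725]]))
side (array([ 0.427202  , -1.00068361,  0.79982939]), array([[ 0.0564071 ,  0.84675951, -0.52898338]]))
{'time': 0.1, 'joints': array([-1.2145965 ,  0.33281231, -0.06467589,  1.46087485,  0.0215951 ,
        1.34988489, -0.08850566]), 'dq': array([-0.00106948, -0.00314793, -0.00068561, -0.00312526, -0.00013304,
       -0.00016345, -0.00126628]), 'tau': array([ 1.77549173e-03, -6.24538565e+01,  2.49232014e-02, -3.90714419e+01,
       -6.12699660e-02,  3.65300733e-02,  4.22219068e-05]), 'eef_pos': array([0.23102023, 0.5803788 , 0.23582278]), 'orientation': array([-5.91447380e-01, -3.08523099e+00,  1.99713881e-03]), 'force': array([ 0.44962711, -0.45499618, -0.05329972]), 'wrist_torque': array([-0.01644308, -0.05262778, -0.00959155]), 'finger_force': 0.0, 'grip_width': 0.08728079178937106}
```

View pics/top0.png

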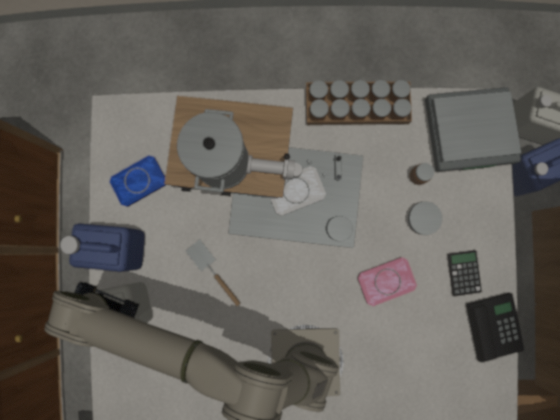

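View pics/side0.png

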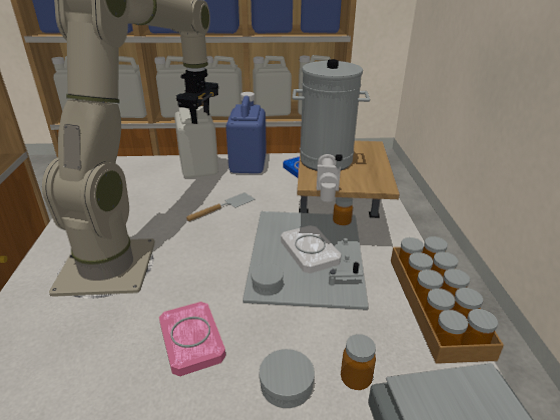

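The top view shows the robot at the bottom, x up and y left. Three things have the plate's shape: white at (298,190), pink at (387,281) and blue at (138,180). I choose the white one on the stand base, which is at (310,245) in the side view. The hold-down arm is at (338,167) top and (348,275) side. A close crop will check the choice.

```bash
python3 - <<'E'
from h import *
t=np.load('top0.npy')[140:250,220:370]; s=np.load('side0.npy')[195:310,235:385]
a=cv2.resize(t,(795,583),interpolation=cv2.INTER_CUBIC)[:,:]; 
a=cv2.resize(t,None,fx=2.66,fy=2.66,interpolation=cv2.INTER_CUBIC);b=cv2.resize(s,None,fx=2.66,fy=2.66,interpolation=cv2.INTER_CUBIC)
h=max(a.shape[0],b.shape[0]);f=lambda x:np.pad(x,((0,h-x.shape[0]),(0,0),(0,0)))
cv2.imwrite('pics/crop0.png',np.hstack([f(a),f(b)])[:,:,::-1])
# side enlarged x5
cv2.imwrite('pics/crop_s.png',cv2.resize(s,None,fx=5.2,fy=5.2,interpolation=cv2.INTER_CUBIC)[:,:,::-1])
cv2.imwrite('pics/crop_t.png',cv2.resize(t,None,fx=5.3,fy=5.3,interpolation=cv2.INTER_CUBIC)[:,:,::-1])
E
```

```text
(no output)
```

View pics/crop_s.png

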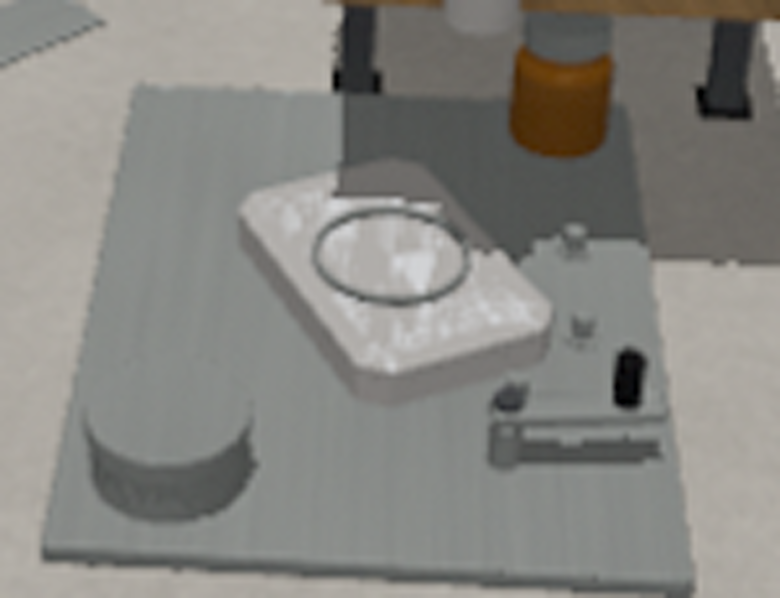

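View pics/crop_t.png

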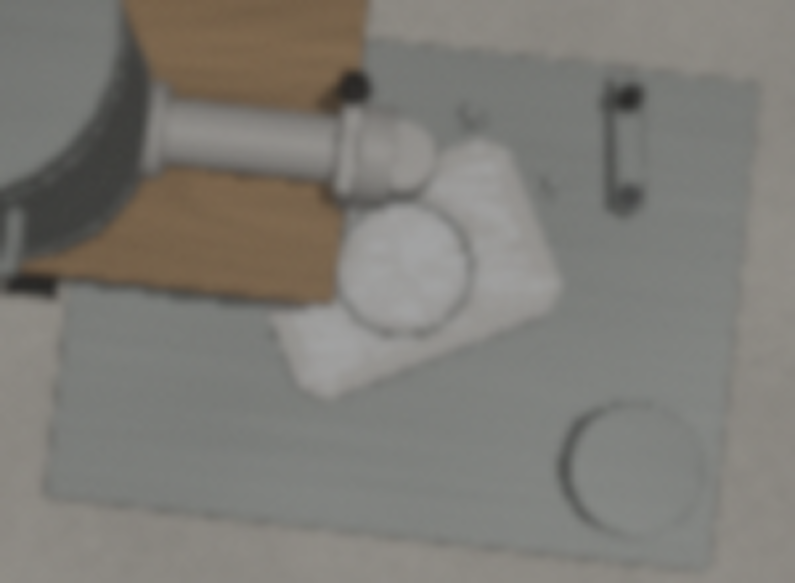

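The side crop shows the white plate with its ring. Its near left clip is at about (247,203), and its far right corner is just short of pin_corner (575,238). Pin_side is at (583,328) and the knob at (628,375). The top crop shows pin_corner (470,115), pin_side (548,187), the knob (628,98), the pivot (625,198) and the near left clip (315,393). The plate matches the description.

```bash
python3 - <<'E'
from h import *
from scipy.optimize import least_squares
S=lambda p:np.array(p,float)/5.2+[235,195]; T=lambda p:np.array(p,float)/5.3+[220,140]
Cs,Ct=cal('side'),cal('top')
# heights by two views: near-right, far-right base corners, pincorner top, pinside top, knob top, pivot, push corner top
s=S([[45,547],[692,577],[575,230],[583,322],[631,355],[511,390],[247,203],[390,256]]);t=T([[713,570],[758,82],[470,113],[548,187],[628,98],[625,195],[315,393],[405,270]])
for n,r in zip(['nr','fr','pinC','pinS','knobtop','pivtop','push','ring'],tri(Cs,s,Ct,t)): print(n,r.round(4))
bc=[[110,205],[-210,205],[110,-225],[-210,-225]]
obs=[(Cs,S([135,88]),[-210,205,14]),(Cs,S([45,547]),[-210,-225,14]),(Cs,S([692,577]),[110,-225,14]),(Cs,S([628,100]),[110,205,14]),
(Ct,T([758,82]),[110,-225,14]),(Ct,T([713,570]),[-210,-225,14]),(Ct,T([45,495]),[-210,205,14]),(Cs,S([575,230]),[66,-40,30]),(Cs,S([583,322]),[28,-96,30]),(Ct,T([470,113]),[66,-40,30]),(Ct,T([548,187]),[28,-96,30])]
def W(q,P): 
    c,s_=np.cos(q[2]),np.sin(q[2]); P=np.array(P)/1000; return np.r_[q[0]+c*P[0]-s_*P[1],q[1]+s_*P[0]+c*P[1],P[2]]
f=lambda q:np.concatenate([(proj(c,W(q,P))[0]-p) for c,p,P in obs])
q=least_squares(f,[.6,.0,0],loss='soft_l1').x; print('stand',q); print(f(q).reshape(-1,2).round(1))
np.save('stand.npy',q)
def toS(P): d=np.array(P)[:,:2]-q[:2]; c,s_=np.cos(q[2]),np.sin(q[2]); return np.c_[d@[c,s_],d@[-s_,c]]*1000
print('plate top verts side (stand mm)');
print(toS(onz(Cs,S([[238,212],[262,192],[385,160],[430,170],[520,275],[552,308],[400,375],[355,370]]),.038)).round(0))
print('top');print(toS(onz(Ct,T([[275,318],[300,385],[330,400],[560,300],[562,275],[510,150],[480,137]]),.038)).round(0))
print('ringc',toS(onz(Cs,S([[390,256]]),.044)),toS(onz(Ct,T([[405,270]]),.044)))
print('knob',toS(onz(Ct,T([[628,98]]),.0805)),toS(onz(Cs,S([[631,355]]),.0805)))
E
```

```text
nr [ 0.3898 -0.1754  0.0168  0.0037]
fr [ 7.028e-01 -2.138e-01  1.830e-02  1.000e-04]
pinC [ 0.6749 -0.0236  0.0876  0.003 ]
pinS [ 0.6508 -0.0755  0.0653  0.0428]
knobtop [ 0.6842 -0.1229  0.0817  0.0039]
pivtop [ 0.6258 -0.1212  0.0603  0.0032]
push [0.5058 0.0764 0.0411 0.0028]
ring [0.5824 0.018  0.0432 0.0023]
stand [ 0.6252672   0.02404031 -0.12808731]
[[ -0.9  -0.9]
 [ -1.3   0. ]
 [  0.8   1. ]
 [ -0.6   0.8]
 [ -0.4  -0.6]
 [ -1.   -0. ]
 [ -0.9   0.3]
 [  1.5  16.4]
 [-12.6  10.6]
 [ -0.6  -0.7]
 [ -0.1  -1.8]]
plate top verts side (stand mm)
[[-129.   32.]
 [-116.   53.]
 [ -44.   93.]
 [ -17.   84.]
 [  32.  -16.]
 [  48.  -45.]
 [ -34. -109.]
 [ -58. -107.]]
top
[[ -82.   67.]
 [-122.   47.]
 [-130.   27.]
 [ -51. -111.]
 [ -35. -111.]
 [  42.  -70.]
 [  48.  -50.]]
ringc [[-40.61447026 -12.39025086]] [[-43.03079462 -11.57099758]]
knob [[  75.46426703 -138.21091054]] [[  79.47304319 -136.25834444]]
```

```bash
cat >> h.py <<'E'
import json,sys
from scipy.spatial.transform import Slerp
q0=np.load('stand.npy')
def sw(x,y,z,q=None):
    q=q0 if q is None else q; c,s=np.cos(q[2]),np.sin(q[2]); return np.array([q[0]+(c*x-s*y)/1e3,q[1]+(s*x+c*y)/1e3,z/1e3])
def ws(P,q=None):
    q=q0 if q is None else q; c,s=np.cos(q[2]),np.sin(q[2]); d=np.asarray(P)[:2]-q[:2]; return np.r_[c*d[0]+s*d[1],-s*d[0]+c*d[1],P[2]]*1e3
def ori(lean,yaw=0):
    # lean deg back to robot; yaw deg (world ccw) from stand axes
    a=q0[2]+np.radians(yaw); B=np.array([[-np.cos(a),-np.sin(a),0],[-np.sin(a),np.cos(a),0],[0,0,-1]]).T
    return R.from_matrix(B)*R.from_rotvec([0,-np.radians(lean),0])
def rows(way,w=0,start=None):
    # way: list of (pos,Rot,nrows)
    st=env.get_state(); p,r=(st['eef_pos'],R.from_rotvec(st['orientation'])) if start is None else start
    out=[]
    for P,Q,n in way:
        P0,S=p.copy(),Slerp([0,1],R.concatenate([r,Q]))
        for i in range(1,n+1):
            s=np.round(r.inv().apply(P0+(P-P0)*i/n-p)/.5,3); t=np.round(np.degrees((r.inv()*S(i/n)).as_rotvec())/5,2)
            p=p+r.apply(s*.5); r=r*R.from_rotvec(np.radians(t*5)); out.append([(s+0.).tolist(),(t+0.).tolist(),w])
    for i in range(0,len(out),10): print(json.dumps(out[i:i+10]).replace(' ',''))
    print('end',p.round(4)); return p,r
def st():
    s=env.get_state(); print('t',round(s['time'],2),'tcp stand',ws(s['eef_pos']).round(1),'F',s['force'].round(1),'Fstand',(R.from_rotvec([0,0,-q0[2]]).apply(s['force'])).round(1),'q',s['joints'].round(2)); return s
E
python3 - <<'E'
from h import *
from scipy.optimize import least_squares
S=lambda p:np.array(p,float)/5.2+[235,195]; T=lambda p:np.array(p,float)/5.3+[220,140]
Cs,Ct=cal('side'),cal('top')
obs=[(Cs,S([135,88]),[-210,205,14]),(Cs,S([45,547]),[-210,-225,14]),(Cs,S([692,577]),[110,-225,14]),(Cs,S([628,100]),[110,205,14]),
(Ct,T([758,82]),[110,-225,14]),(Ct,T([713,570]),[-210,-225,14]),(Ct,T([45,495]),[-210,205,14]),(Cs,S([575,230]),[66,40,30]),(Cs,S([583,322]),[66,-40,30]),(Ct,T([470,113]),[66,-40,30]),(Ct,T([548,187]),[28,-96,30]),(Ct,T([625,195]),[20,-145,55]),(Cs,S([511,388]),[20,-145,55])]
f=lambda q:np.concatenate([(proj(c,sw(*P,q=q))[0]-p) for c,p,P in obs])
q=least_squares(f,[.6,.0,0],loss='soft_l1').x; print('stand',q); print(f(q).reshape(-1,2).round(1).tolist())
np.save('stand.npy',q)
import h; h.q0=q
rows([(sw(-190,58,160),ori(15),20),(sw(-180,58,100),ori(35),10)])
E
```

```text
stand [ 0.62530918  0.02336186 -0.13001068]
[[-0.7, -0.9], [-1.4, 0.1], [0.8, 1.3], [-0.4, 0.9], [-0.1, -0.5], [-1.0, 0.1], [-0.9, 0.1], [-0.1, 0.2], [-0.0, -1.1], [-0.3, -0.7], [0.2, -1.8], [0.4, -0.4], [-0.4, 2.4]]
[[[-0.037,-0.036,0.008],[-0.02,-0.15,-0.14],0],[[-0.037,-0.037,0.008],[-0.02,-0.15,-0.14],0],[[-0.037,-0.037,0.008],[-0.02,-0.15,-0.14],0],[[-0.035,-0.038,0.009],[-0.02,-0.15,-0.15],0],[[-0.035,-0.038,0.009],[-0.02,-0.15,-0.14],0],[[-0.035,-0.038,0.01],[-0.02,-0.15,-0.14],0],[[-0.034,-0.039,0.01],[-0.02,-0.14,-0.14],0],[[-0.033,-0.04,0.01],[-0.02,-0.15,-0.14],0],[[-0.033,-0.039,0.011],[-0.01,-0.15,-0.15],0],[[-0.032,-0.041,0.011],[-0.02,-0.15,-0.14],0]]
[[[-0.031,-0.04,0.012],[-0.02,-0.15,-0.14],0],[[-0.031,-0.041,0.012],[-0.02,-0.15,-0.14],0],[[-0.03,-0.042,0.012],[-0.02,-0.15,-0.14],0],[[-0.029,-0.042,0.012],[-0.02,-0.15,-0.14],0],[[-0.029,-0.042,0.013],[-0.02,-0.15,-0.14],0],[[-0.028,-0.042,0.013],[-0.02,-0.15,-0.15],0],[[-0.027,-0.043,0.013],[-0.02,-0.15,-0.14],0],[[-0.027,-0.044,0.014],[-0.02,-0.15,-0.14],0],[[-0.026,-0.043,0.014],[-0.02,-0.15,-0.14],0],[[-0.025,-0.044,0.014],[-0.02,-0.15,-0.14],0]]
[[[0.001,0.0,0.012],[0.0,-0.4,0.0],0],[[0.002,0.0,0.012],[0.0,-0.4,0.0],0],[[0.002,0.0,0.012],[0.0,-0.4,0.0],0],[[0.002,0.0,0.012],[0.0,-0.4,0.0],0],[[0.003,0.0,0.012],[0.0,-0.4,0.0],0],[[0.003,0.0,0.012],[0.0,-0.4,0.0],0],[[0.004,0.0,0.011],[0.0,-0.4,0.0],0],[[0.004,0.0,0.012],[0.0,-0.4,0.0],0],[[0.005,0.0,0.011],[0.0,-0.4,0.0],0],[[0.005,0.0,0.011],[0.0,-0.4,0.0],0]]
end [0.4541 0.1044 0.0999]
```

send_rows(plan=[[[-0.037,-0.036,0.008],[-0.02,-0.15,-0.14],0],[[-0.037,-0.037,0.008],[-0.02,-0.15,-0.14],0],[[-0.037,-0.037,0.008],[-0.02,-0.15,-0.14],0],[[-0.035,-0.038,0.009],[-0.02,-0.15,-0.15],0],[[-0.035,-0.038,0.009],[-0.02,-0.15,-0.14],0],[[-0.035,-0.038,0.01],[-0.02,-0.15,-0.14],0],[[-0.034,-0.039,0.01],[-0.02,-0.14,-0.14],0],[[-0.033,-0.04,0.01],[-0.02,-0.15,-0.14],0],[[-0.033,-0.039,0.011],[-0.01,-0.15,-0.15],0],[[-0.032,-0.041,0.011],[-0.02,-0.15,-0.14],0]])

```text
time: 0.93
eef_pos: [0.3382, 0.3418, 0.1981]
orientation: [0.381, 2.986, -0.013]
force: [0.2, 1.2, 0.1]
grip_width: 0.0285
finger_force: 0.0
```

send_rows(plan=[[[-0.031,-0.04,0.012],[-0.02,-0.15,-0.14],0],[[-0.031,-0.041,0.012],[-0.02,-0.15,-0.14],0],[[-0.03,-0.042,0.012],[-0.02,-0.15,-0.14],0],[[-0.029,-0.042,0.012],[-0.02,-0.15,-0.14],0],[[-0.029,-0.042,0.013],[-0.02,-0.15,-0.14],0],[[-0.028,-0.042,0.013],[-0.02,-0.15,-0.15],0],[[-0.027,-0.043,0.013],[-0.02,-0.15,-0.14],0],[[-0.027,-0.044,0.014],[-0.02,-0.15,-0.14],0],[[-0.026,-0.043,0.014],[-0.02,-0.15,-0.14],0],[[-0.025,-0.044,0.014],[-0.02,-0.15,-0.14],0]])

```text
time: 1.77
eef_pos: [0.4448, 0.1048, 0.1599]
orientation: [0.187, 2.873, -0.023]
force: [1.4, -0.2, -0.1]
grip_width: -0.0
finger_force: 0.0
```

send_rows(plan=[[[0.001,0.0,0.012],[0.0,-0.4,0.0],0],[[0.002,0.0,0.012],[0.0,-0.4,0.0],0],[[0.002,0.0,0.012],[0.0,-0.4,0.0],0],[[0.002,0.0,0.012],[0.0,-0.4,0.0],0],[[0.003,0.0,0.012],[0.0,-0.4,0.0],0],[[0.003,0.0,0.012],[0.0,-0.4,0.0],0],[[0.004,0.0,0.011],[0.0,-0.4,0.0],0],[[0.004,0.0,0.012],[0.0,-0.4,0.0],0],[[0.005,0.0,0.011],[0.0,-0.4,0.0],0],[[0.005,0.0,0.011],[0.0,-0.4,0.0],0]])

```text
time: 2.6
eef_pos: [0.4548, 0.1051, 0.114]
orientation: [0.167, 2.57, -0.044]
force: [0.1, -0.1, 0.1]
grip_width: 0.0002
finger_force: 0.0
```

```bash
python3 - <<'E'
from h import *
s=st(); print(ws(s['eef_pos']),R.from_rotvec(s['orientation']).as_matrix().round(2).tolist(),ori(35).as_matrix().round(2).tolist(), s['grip_width'])
# measured plate: finger right front corner to clip middle
# clip mid at ~(-127,38): TCP at x=-127-16-12, y=38+10
rows([(sw(-165,56,36),ori(35),10)])
w=env.capture('wrist'); save('w1.png',w); np.save('w1.npy',w)
E
```

```text
t 2.6 tcp stand [-179.7   58.9  114. ] F [ 0.1 -0.1  0.1] Fstand [ 0.1 -0.1  0.1] q [-0.35 -0.19 -0.22  2.42  0.63  0.55  0.38]
[-179.69792462   58.90567094  113.99647302] [[-0.84, 0.13, 0.53], [0.11, 0.99, -0.07], [-0.54, 0.0, -0.84]] [[-0.81, 0.13, 0.57], [0.11, 0.99, -0.07], [-0.57, 0.0, -0.82]] 0.00021776636839018144
[[[0.006,-0.001,0.015],[0.0,-0.05,0.0],0],[[0.006,0.0,0.014],[0.01,-0.05,0.0],0],[[0.006,-0.001,0.015],[0.0,-0.05,0.0],0],[[0.006,-0.001,0.015],[0.01,-0.05,0.0],0],[[0.006,0.0,0.014],[0.0,-0.05,0.0],0],[[0.006,-0.001,0.015],[0.0,-0.05,-0.01],0],[[0.007,0.0,0.015],[0.01,-0.06,0.0],0],[[0.006,-0.001,0.014],[0.0,-0.05,0.0],0],[[0.006,-0.001,0.015],[0.01,-0.05,0.0],0],[[0.007,0.0,0.014],[0.0,-0.05,0.0],0]]
end [0.4689 0.1004 0.036 ]
```

View pics/w1.png

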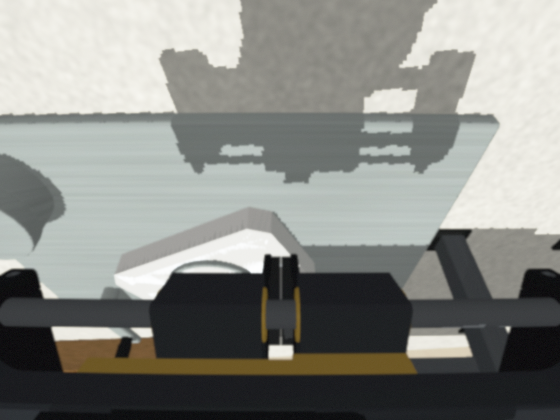

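The wrist view shows the plate's near corner at (260,215) with the closed fingertips at (280,265), and the board at the bottom. Joint 4 is at its limit with the 35° lean, so I will use about 27°.

```bash
python3 - <<'E'
from h import *
rows([(sw(-170,53,75),ori(27),6),(sw(-164,51,36),ori(27),4)])
E
```

```text
[[[0.004,-0.001,0.013],[0.0,0.18,-0.01],0],[[0.004,-0.002,0.012],[0.01,0.19,0.0],0],[[0.004,-0.001,0.013],[0.0,0.18,-0.01],0],[[0.004,-0.002,0.013],[0.0,0.18,0.0],0],[[0.004,-0.001,0.013],[0.0,0.19,-0.01],0],[[0.003,-0.002,0.013],[0.01,0.18,-0.01],0],[[0.006,-0.001,0.019],[0.0,0.0,0.0],0],[[0.006,-0.001,0.018],[0.0,0.0,0.0],0],[[0.007,-0.001,0.019],[0.0,0.0,0.0],0],[[0.006,0.0,0.019],[0.0,0.0,0.0],0]]
end [0.4693 0.0954 0.0358]
```

send_rows(plan=[[[0.004,-0.001,0.013],[0.0,0.18,-0.01],0],[[0.004,-0.002,0.012],[0.01,0.19,0.0],0],[[0.004,-0.001,0.013],[0.0,0.18,-0.01],0],[[0.004,-0.002,0.013],[0.0,0.18,0.0],0],[[0.004,-0.001,0.013],[0.0,0.19,-0.01],0],[[0.003,-0.002,0.013],[0.01,0.18,-0.01],0],[[0.006,-0.001,0.015],[0.0,0.0,0.0],0],[[0.006,-0.001,0.015],[0.0,0.0,0.0],0],[[0.006,-0.001,0.012],[0.0,0.0,0.0],0],[[0.0,0.0,0.0],[0.0,0.0,0.0],0]])

```text
time: 3.48
eef_pos: [0.4643, 0.0967, 0.0506]
orientation: [0.171, 2.669, -0.042]
force: [-0.9, -0.2, 0.3]
grip_width: 0.0004
finger_force: 0.0
```

```bash
python3 - <<'E'
from h import *
s=st(); print(R.from_rotvec(s['orientation']).as_matrix().round(3).tolist(),ori(27).as_matrix().round(3).tolist())
i=env.capture('side');np.save('s1.npy',i);w=env.capture('wrist');np.save('w2.npy',w)
a=cv2.resize(i[190:310,225:385],None,fx=2.5,fy=2.5,interpolation=cv2.INTER_CUBIC); b=cv2.resize(w[150:300,170:330],None,fx=2.5,fy=2.5,interpolation=cv2.INTER_CUBIC)
h=375; save('c1.png',np.hstack([np.pad(a,((0,h-a.shape[0]),(0,0),(0,0))),b]))
E
```

```text
t 3.48 tcp stand [-169.2   51.9   50.6] F [-0.9 -0.2  0.3] Fstand [-0.9 -0.3  0.3] q [-0.33 -0.01 -0.16  2.39  0.64  0.45  0.41]
[[-0.885, 0.128, 0.447], [0.113, 0.992, -0.059], [-0.451, -0.001, -0.893]] [[-0.883, 0.13, 0.45], [0.116, 0.992, -0.059], [-0.454, 0.0, -0.891]]
```

View pics/c1.png

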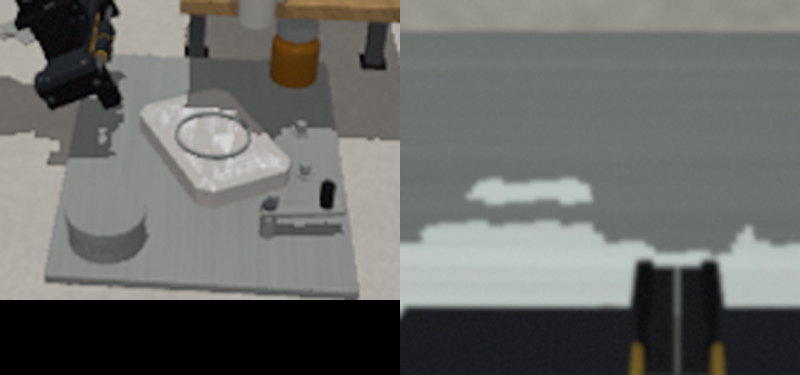

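The side crop shows the fingertip at (110,105), beside the plate's near left corner at (142,108). The wrist crop shows clear base under the tip. Next I lower the tip and come up to the clip.

```bash
python3 - <<'E'
from h import *
p=rows([(sw(-162,51,36.5),ori(27),4),(sw(-144,50,36),ori(27),6)])
print('next'); rows([(sw(-116,38,36),ori(27),10)],start=p)
E
```

```text
[[[0.001,-0.001,0.008],[0.0,-0.01,0.01],0],[[0.0,0.0,0.009],[0.0,0.0,0.0],0],[[0.001,-0.001,0.008],[0.01,-0.01,0.01],0],[[0.0,-0.001,0.009],[0.0,-0.01,0.0],0],[[-0.005,0.0,0.003],[0.0,0.0,0.0],0],[[-0.006,-0.001,0.003],[0.0,0.0,0.0],0],[[-0.005,0.0,0.002],[0.0,0.0,0.0],0],[[-0.005,0.0,0.003],[0.0,0.0,0.0],0],[[-0.005,0.0,0.003],[0.0,0.0,0.0],0],[[-0.006,-0.001,0.003],[0.0,0.0,0.0],0]]
end [0.4892 0.0914 0.036 ]
next
[[[-0.005,-0.002,0.003],[0.0,0.0,0.0],0],[[-0.005,-0.003,0.002],[0.0,0.0,0.0],0],[[-0.005,-0.002,0.003],[0.0,0.0,0.0],0],[[-0.005,-0.002,0.002],[0.0,0.0,0.0],0],[[-0.005,-0.003,0.003],[0.0,0.0,0.0],0],[[-0.005,-0.002,0.002],[0.0,0.0,0.0],0],[[-0.005,-0.003,0.003],[0.0,0.0,0.0],0],[[-0.005,-0.002,0.002],[0.0,0.0,0.0],0],[[-0.004,-0.002,0.003],[0.0,0.0,0.0],0],[[-0.005,-0.003,0.002],[0.0,0.0,0.0],0]]
end [0.515  0.0759 0.036 ]
```

send_rows(plan=[[[0.001,-0.001,0.008],[0,0,0],0],[[0.0,0.0,0.009],[0,0,0],0],[[0.001,-0.001,0.008],[0,0,0],0],[[0.0,-0.001,0.008],[0,0,0],0],[[-0.005,0.0,0.003],[0,0,0],0],[[-0.005,-0.001,0.003],[0,0,0],0],[[-0.005,0.0,0.002],[0,0,0],0],[[-0.005,0.0,0.003],[0,0,0],0],[[-0.005,0.0,0.002],[0,0,0],0],[[-0.005,-0.001,0.003],[0,0,0],0]])

```text
time: 4.42
eef_pos: [0.4885, 0.0916, 0.0371]
orientation: [0.171, 2.666, -0.04]
force: [-0.3, -0.2, 0.0]
grip_width: 0.0004
finger_force: 0.0
```

```bash
python3 - <<'E'
from h import *
st()
E
```

```text
t 4.42 tcp stand [-144.5   49.9   37.1] F [-0.3 -0.2  0. ] Fstand [-0.3 -0.2  0. ] q [-0.31  0.07 -0.14  2.35  0.7   0.41  0.39]
```

send_rows(plan=[[[-0.005,-0.002,0.003],[0,0,0],0],[[-0.005,-0.002,0.002],[0,0,0],0],[[-0.005,-0.002,0.003],[0,0,0],0],[[-0.004,-0.002,0.002],[0,0,0],0],[[-0.004,-0.002,0.003],[0,0,0],0],[[-0.004,-0.002,0.002],[0,0,0],0],[[-0.004,-0.002,0.002],[0,0,0],0],[[-0.004,-0.002,0.002],[0,0,0],0],[[0,0,0],[0,0,0],0],[[0,0,0],[0,0,0],0]])

```text
time: 5.25
eef_pos: [0.5066, 0.0822, 0.0362]
orientation: [0.169, 2.667, -0.039]
force: [-4.3, 4.7, 1.8]
grip_width: 0.0005
finger_force: 3.0
```

```bash
cat >> h.py <<'E'
def plate(name):
    # ring centre and plate-top mask from the side view
    i=env.capture('side'); np.save(name+'.npy',i); C=cal('side')
    hsv=cv2.cvtColor(i,cv2.COLOR_RGB2HSV); return i,C,hsv
E
python3 - <<'E'
from h import *
st(); i,C,hsv=plate('s2')
save('c2.png',cv2.resize(i[190:310,225:385],None,fx=5,fy=5,interpolation=cv2.INTER_CUBIC))
E
```

```text
t 5.25 tcp stand [-125.3   42.9   36.2] F [-4.3  4.7  1.8] Fstand [-4.9  4.1  1.8] q [-0.28  0.1  -0.12  2.32  0.68  0.39  0.45]
```

View pics/c2.png

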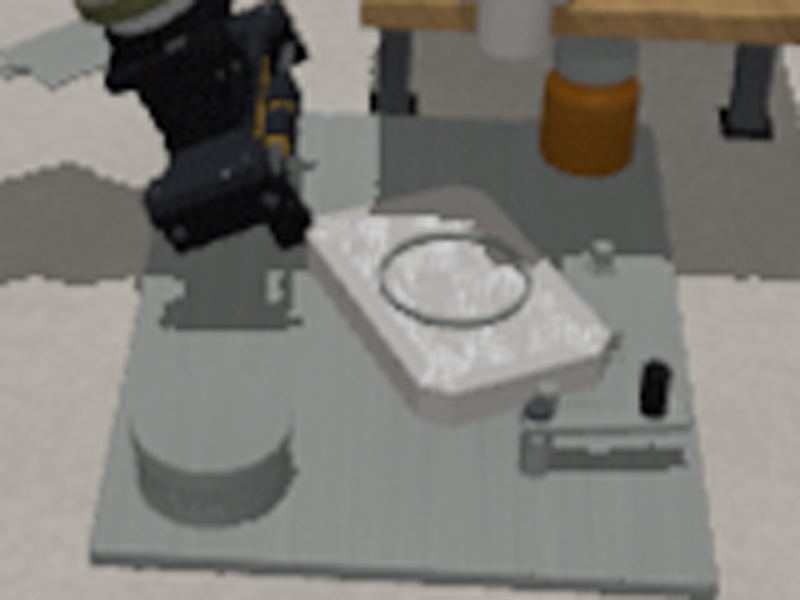

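The side crop shows the fingertip on the near left clip (310,232). The far right corner now bears on the corner pin (612,342), and the felt force is about 6 N. Next I turn the plate.

```bash
python3 - <<'E'
from h import *
C=cal('side'); S=lambda p:np.array(p,float)/5+[225,190]
P=[ws(x).round(0) for x in onz(C,S([[308,240],[322,212],[420,387],[470,388],[610,337],[585,305],[505,200]]),.038)]; print(P)
c=ws(onz(C,S([[455,280]]),.044)[0]); d=P[0]-P[2]; print(c, np.arctan2(-d[0],d[1]), np.hypot(d[0],d[1]))
E
```

```text
[array([-111.,   22.,   38.]), array([-104.,   52.,   38.]), array([ -42., -110.,   38.]), array([ -15., -109.,   38.]), array([ 64., -58.,  38.]), array([ 51., -29.,  38.]), array([ 8., 74., 38.])]
[-23.31317151 -19.03713479  44.        ] 0.48166367755486145 148.94629904767692
```

```bash
python3 - <<'E'
from h import *
def pose(a):
    c,s=np.cos(a),np.sin(a); n=np.array([c,s]); m=np.array([s,-c]) # far normal, right normal
    return np.linalg.solve(np.array([n,m]),[np.dot(n,[66,-40])-66,np.dot(m,[28,-96])-96])
for a in(.48,.4,.3,.2,.1,0):
    c=pose(a); M=np.array([[np.cos(a),-np.sin(a)],[np.sin(a),np.cos(a)]]); print(a,c.round(1),'v1',(c+M@[-60,69]).round(1),'clip',(c+M@[-53,83]).round(1))
E
python3 - <<'E'
from h import *
p=rows([(sw(-138,44,36.5),ori(27),3),(sw(-138,17,36.5),ori(27),4),(sw(-129,17,36),ori(27),3)])
rows([(sw(-90,46,36),ori(27),20)],start=p)
E
```

```text
0.48 [-22.  -13.8] v1 [-107.1   19.7] clip [-107.4   35.3]
0.4 [-17.9 -11.2] v1 [-100.   29.] clip [-99.   44.7]
0.3 [-12.9  -8.2] v1 [-90.6  40. ] clip [-88.1  55.5]
0.2 [-8.4 -5.4] v1 [-80.9  50.3] clip [-76.8  65.4]
0.1 [-4.1 -2.7] v1 [-70.7  59.9] clip [-65.1  74.6]
0 [ 0. -0.] v1 [-60.  69.] clip [-53.  83.]
[[[0.007,0.001,-0.004],[0.01,0.0,0.01],0],[[0.008,0.0,-0.004],[0.01,-0.01,0.01],0],[[0.007,0.001,-0.004],[0.01,0.0,0.01],0],[[0.0,-0.013,0.0],[0.0,0.0,0.0],0],[[0.0,-0.014,0.0],[0.0,0.0,0.0],0],[[0.0,-0.013,0.0],[0.0,0.0,0.0],0],[[0.0,-0.014,0.0],[0.0,0.0,0.0],0],[[-0.005,0.0,0.003],[0.0,0.0,0.0],0],[[-0.005,0.0,0.003],[0.0,0.0,0.0],0],[[-0.005,0.0,0.003],[0.0,0.0,0.0],0]]
end [0.4995 0.0569 0.036 ]
[[[-0.003,0.003,0.002],[0.0,0.0,0.0],0],[[-0.004,0.003,0.002],[0.0,0.0,0.0],0],[[-0.003,0.003,0.001],[0.0,0.0,0.0],0],[[-0.004,0.003,0.002],[0.0,0.0,0.0],0],[[-0.003,0.003,0.002],[0.0,0.0,0.0],0],[[-0.004,0.002,0.002],[0.0,0.0,0.0],0],[[-0.003,0.003,0.001],[0.0,0.0,0.0],0],[[-0.004,0.003,0.002],[0.0,0.0,0.0],0],[[-0.003,0.003,0.002],[0.0,0.0,0.0],0],[[-0.004,0.003,0.002],[0.0,0.0,0.0],0]]
[[[-0.003,0.003,0.002],[0.0,0.0,0.0],0],[[-0.004,0.003,0.001],[0.0,0.0,0.0],0],[[-0.003,0.003,0.002],[0.0,0.0,0.0],0],[[-0.004,0.003,0.002],[0.0,0.0,0.0],0],[[-0.003,0.003,0.002],[0.0,0.0,0.0],0],[[-0.004,0.003,0.001],[0.0,0.0,0.0],0],[[-0.003,0.002,0.002],[0.0,0.0,0.0],0],[[-0.004,0.003,0.002],[0.0,0.0,0.0],0],[[-0.003,0.003,0.002],[0.0,0.0,0.0],0],[[-0.004,0.003,0.001],[0.0,0.0,0.0],0]]
end [0.5421 0.0805 0.0363]
```

send_rows(plan=[[[0.007,0.001,-0.004],[0,0,0],0],[[0.008,0.0,-0.004],[0,0,0],0],[[0.007,0.001,-0.004],[0,0,0],0],[[0.0,-0.013,0.0],[0,0,0],0],[[0.0,-0.014,0.0],[0,0,0],0],[[0.0,-0.013,0.0],[0,0,0],0],[[0.0,-0.012,0.0],[0,0,0],0],[[-0.005,0.0,0.003],[0,0,0],0],[[-0.005,0.0,0.003],[0,0,0],0],[[-0.005,0.0,0.003],[0,0,0],0]])

```text
time: 6.13
eef_pos: [0.5004, 0.0567, 0.0362]
orientation: [0.172, 2.666, -0.04]
force: [-0.6, 0.4, 1.0]
grip_width: 0.0003
finger_force: 0.1
```

send_rows(plan=[[[-0.005,0.003,0.002],[0,0,0],0],[[-0.005,0.003,0.003],[0,0,0],0],[[-0.004,0.003,0.002],[0,0,0],0],[[-0.004,0.003,0.002],[0,0,0],0],[[-0.003,0.003,0.002],[0,0,0],0],[[-0.004,0.003,0.002],[0,0,0],0],[[-0.003,0.003,0.001],[0,0,0],0],[[-0.004,0.003,0.002],[0,0,0],0],[[0,0,0],[0,0,0],0],[[0,0,0],[0,0,0],0]])

```text
time: 6.97
eef_pos: [0.5193, 0.0664, 0.0363]
orientation: [0.171, 2.666, -0.041]
force: [-0.6, -0.1, -0.2]
grip_width: 0.0006
finger_force: 0.0
```

```bash
python3 - <<'E'
from h import *
st()
E
```

```text
t 6.97 tcp stand [-110.7   28.9   36.3] F [-0.6 -0.1 -0.2] Fstand [-0.6 -0.1 -0.2] q [-0.25  0.11 -0.1   2.3   0.65  0.37  0.52]
```

send_rows(plan=[[[-0.004,0.003,0.002],[0,0,0],0],[[-0.004,0.004,0.002],[0,0,0],0],[[-0.004,0.003,0.002],[0,0,0],0],[[-0.004,0.004,0.002],[0,0,0],0],[[-0.004,0.003,0.002],[0,0,0],0],[[-0.004,0.004,0.002],[0,0,0],0],[[-0.004,0.003,0.002],[0,0,0],0],[[-0.004,0.004,0.002],[0,0,0],0],[[0,0,0],[0,0,0],0],[[0,0,0],[0,0,0],0]])

```text
time: 7.8
eef_pos: [0.5389, 0.0779, 0.0364]
orientation: [0.171, 2.666, -0.041]
force: [0.2, 0.0, 0.4]
grip_width: 0.0002
finger_force: 0.0
```

```bash
python3 - <<'E'
from h import *
st(); i,C,hsv=plate('s3')
save('c3.png',cv2.resize(i[190:310,225:385],None,fx=5,fy=5,interpolation=cv2.INTER_CUBIC))
E
```

```text
t 7.8 tcp stand [-92.8  42.9  36.4] F [0.2 0.  0.4] Fstand [0.2 0.1 0.4] q [-0.26  0.16 -0.11  2.25  0.65  0.39  0.51]
```

View pics/c3.png

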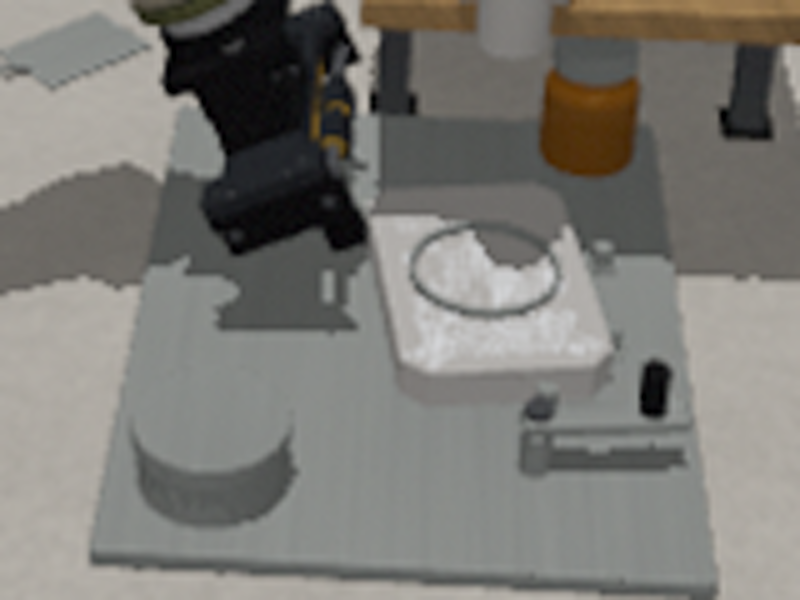

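The side crop shows the plate nearly square. Its near edge runs from (373,238) to (402,355), the far right corner is at the corner pin (612,345), and the far pin (602,252) is a few mm off the edge. I will carry on more slowly.

send_rows(plan=[[[-0.003,0.003,0.001],[0,0,0],0],[[-0.002,0.003,0.001],[0,0,0],0],[[-0.003,0.003,0.002],[0,0,0],0],[[-0.002,0.003,0.001],[0,0,0],0],[[-0.003,0.003,0.001],[0,0,0],0],[[-0.002,0.003,0.001],[0,0,0],0],[[-0.003,0.003,0.002],[0,0,0],0],[[-0.002,0.003,0.001],[0,0,0],0],[[0,0,0],[0,0,0],0],[[0,0,0],[0,0,0],0]])

```text
time: 8.68
eef_pos: [0.5514, 0.0885, 0.0364]
orientation: [0.171, 2.666, -0.041]
force: [0.0, 0.0, -0.1]
grip_width: 0.0004
finger_force: 0.0
```

```bash
python3 - <<'E'
from h import *
C=cal('side'); S=lambda p:np.array(p,float)/5+[225,190]
P=[ws(x).round(0) for x in onz(C,S([[372,232],[402,355],[415,370],[595,365],[612,347],[570,225]]),.038)]; print(P)
st()
E
```

```text
[array([-73.,  33.,  38.]), array([-53., -83.,  38.]), array([-45., -96.,  38.]), array([ 54., -83.,  38.]), array([ 64., -67.,  38.]), array([47., 50., 38.])]
t 8.68 tcp stand [-81.8  55.   36.4] F [ 0.   0.  -0.1] Fstand [ 0.   0.  -0.1] q [-0.27  0.19 -0.11  2.22  0.66  0.4   0.5 ]
```

send_rows(plan=[[[-0.002,0.001,0.001],[0,0,0],0],[[-0.002,0.001,0.001],[0,0,0],0],[[-0.002,0.001,0.001],[0,0,0],0],[[-0.002,0.001,0.001],[0,0,0],0],[[0,0,0],[0,0,0],0],[[0,0,0],[0,0,0],0],[[0,0,0],[0,0,0],0],[[0,0,0],[0,0,0],0],[[0,0,0],[0,0,0],0],[[0,0,0],[0,0,0],0]])

```text
time: 9.52
eef_pos: [0.556, 0.0897, 0.0364]
orientation: [0.172, 2.666, -0.041]
force: [-0.6, 0.6, -0.2]
grip_width: 0.0004
finger_force: 0.4
```

send_rows(plan=[[[-0.002,0,0.001],[0,0,0],0],[[-0.002,0,0.001],[0,0,0],0],[[-0.002,0,0.001],[0,0,0],0],[[0,0,0],[0,0,0],0],[[0,0,0],[0,0,0],0],[[0,0,0],[0,0,0],0],[[0,0,0],[0,0,0],0],[[0,0,0],[0,0,0],0],[[0,0,0],[0,0,0],0],[[0,0,0],[0,0,0],0]])

```text
time: 10.35
eef_pos: [0.5578, 0.0898, 0.0356]
orientation: [0.17, 2.669, -0.041]
force: [-11.4, 1.8, 6.5]
grip_width: 0.0005
finger_force: 6.2
```

```bash
python3 - <<'E'
from h import *
st()
E
```

```text
t 10.35 tcp stand [-75.5  57.1  35.6] F [-11.4   1.8   6.5] Fstand [-11.5   0.3   6.5] q [-0.27  0.2  -0.11  2.2   0.65  0.4   0.51]
```

The plate bears on the far pins with 11.5 N. Next I go round to press the clipped corner at 45°.

```bash
python3 - <<'E'
from h import *
p=rows([(sw(-90,57,37),ori(27),3),(sw(-88,112,37),ori(27),5),(sw(-80,109,36.5),ori(27),2)])
rows([(sw(-70,99,36.5),ori(27),7)],start=p)
E
```

```text
[[[0.008,0.0,-0.005],[0.0,-0.01,0.01],0],[[0.008,0.0,-0.005],[0.0,-0.01,0.01],0],[[0.009,0.0,-0.006],[0.01,-0.02,0.01],0],[[-0.001,0.022,0.0],[0.0,0.0,0.0],0],[[-0.001,0.022,0.001],[0.0,0.0,0.0],0],[[0.0,0.022,0.0],[0.0,0.0,0.0],0],[[-0.001,0.022,0.001],[0.0,0.0,0.0],0],[[-0.001,0.022,0.0],[0.0,0.0,0.0],0],[[-0.007,-0.003,0.004],[0.0,0.0,0.0],0],[[-0.007,-0.003,0.004],[0.0,0.0,0.0],0]]
end [0.5601 0.1419 0.0367]
[[[-0.003,-0.003,0.001],[0.0,0.0,0.0],0],[[-0.002,-0.003,0.002],[0.0,0.0,0.0],0],[[-0.003,-0.003,0.001],[0.0,0.0,0.0],0],[[-0.002,-0.003,0.001],[0.0,0.0,0.0],0],[[-0.003,-0.002,0.002],[0.0,0.0,0.0],0],[[-0.002,-0.003,0.001],[0.0,0.0,0.0],0],[[-0.003,-0.003,0.001],[0.0,0.0,0.0],0]]
end [0.5688 0.1307 0.0368]
```

send_rows(plan=[[[0.009,0.0,-0.005],[0,0,0],0],[[0.009,0.0,-0.005],[0,0,0],0],[[0.009,0.0,-0.005],[0,0,0],0],[[-0.001,0.022,0.0],[0,0,0],0],[[-0.001,0.022,0.001],[0,0,0],0],[[0.0,0.022,0.0],[0,0,0],0],[[-0.001,0.022,0.001],[0,0,0],0],[[-0.001,0.022,0.0],[0,0,0],0],[[-0.007,-0.003,0.004],[0,0,0],0],[[-0.007,-0.003,0.004],[0,0,0],0]])

```text
time: 11.18
eef_pos: [0.561, 0.142, 0.0367]
orientation: [0.17, 2.666, -0.04]
force: [0.2, 1.2, -1.1]
grip_width: 0.0003
finger_force: 0.0
```

```bash
python3 - <<'E'
from h import *
st()
E
```

```text
t 11.18 tcp stand [-79.1 109.3  36.7] F [ 0.2  1.2 -1.1] Fstand [ 0.1  1.2 -1.1] q [-0.36  0.23 -0.13  2.15  0.7   0.46  0.37]
```

send_rows(plan=[[[-0.003,-0.003,0.001],[0,0,0],0],[[-0.003,-0.003,0.002],[0,0,0],0],[[-0.003,-0.003,0.001],[0,0,0],0],[[-0.002,-0.003,0.001],[0,0,0],0],[[-0.003,-0.003,0.002],[0,0,0],0],[[-0.002,-0.002,0.001],[0,0,0],0],[[0,0,0],[0,0,0],0],[[0,0,0],[0,0,0],0],[[0,0,0],[0,0,0],0],[[0,0,0],[0,0,0],0]])

```text
time: 12.02
eef_pos: [0.5686, 0.1322, 0.0367]
orientation: [0.171, 2.666, -0.041]
force: [-0.9, -0.3, -1.4]
grip_width: 0.0006
finger_force: 0.0
```

```bash
python3 - <<'E'
from h import *
st()
E
```

```text
t 12.02 tcp stand [-70.4 100.5  36.7] F [-0.9 -0.3 -1.4] Fstand [-0.8 -0.4 -1.4] q [-0.34  0.24 -0.12  2.14  0.69  0.45  0.41]
```

Still free. I continue in 1 mm diagonal steps with settling.

send_rows(plan=[[[-0.002,-0.002,0.001],[0,0,0],0],[[0,0,0],[0,0,0],0],[[-0.002,-0.002,0.001],[0,0,0],0],[[0,0,0],[0,0,0],0],[[-0.002,-0.002,0.001],[0,0,0],0],[[0,0,0],[0,0,0],0],[[0,0,0],[0,0,0],0],[[0,0,0],[0,0,0],0],[[0,0,0],[0,0,0],0],[[0,0,0],[0,0,0],0]])

```text
time: 12.85
eef_pos: [0.5715, 0.1287, 0.0367]
orientation: [0.171, 2.666, -0.041]
force: [0.4, -0.0, -0.7]
grip_width: 0.0006
finger_force: 0.0
```

```bash
python3 - <<'E'
from h import *
st()
E
```

```text
t 12.85 tcp stand [-67.   97.4  36.7] F [ 0.4 -0.  -0.7] Fstand [ 0.4  0.  -0.7] q [-0.33  0.24 -0.12  2.14  0.69  0.44  0.42]
```

send_rows(plan=[[[-0.002,-0.002,0.001],[0,0,0],0],[[0,0,0],[0,0,0],0],[[-0.002,-0.002,0.001],[0,0,0],0],[[0,0,0],[0,0,0],0],[[-0.001,-0.001,0.001],[0,0,0],0],[[0,0,0],[0,0,0],0],[[0,0,0],[0,0,0],0],[[0,0,0],[0,0,0],0],[[0,0,0],[0,0,0],0],[[0,0,0],[0,0,0],0]])

```text
time: 13.68
eef_pos: [0.5736, 0.1268, 0.0363]
orientation: [0.17, 2.667, -0.04]
force: [-4.9, 3.9, 3.1]
grip_width: 0.0006
finger_force: 3.2
```

```bash
python3 - <<'E'
from h import *
st()
E
```

```text
t 13.68 tcp stand [-64.6  95.8  36.3] F [-4.9  3.9  3.1] Fstand [-5.3  3.3  3.1] q [-0.32  0.25 -0.12  2.14  0.68  0.44  0.43]
```

send_rows(plan=[[[-0.001,-0.002,0.0],[0,0,0],0],[[0,0,0],[0,0,0],0],[[0,-0.002,0],[0,0,0],0],[[0,0,0],[0,0,0],0],[[0,0,0],[0,0,0],0],[[0,0,0],[0,0,0],0],[[0,0,0],[0,0,0],0],[[0,0,0],[0,0,0],0],[[0,0,0],[0,0,0],0],[[0,0,0],[0,0,0],0]])

```text
time: 14.52
eef_pos: [0.5736, 0.1263, 0.0365]
orientation: [0.167, 2.667, -0.037]
force: [-6.3, 9.1, 1.0]
grip_width: 0.0008
finger_force: 5.1
```

```bash
python3 - <<'E'
from h import *
st()
E
```

```text
t 14.52 tcp stand [-64.6  95.3  36.5] F [-6.3  9.1  1. ] Fstand [-7.4  8.2  1. ] q [-0.32  0.25 -0.12  2.14  0.68  0.44  0.44]
```

send_rows(plan=[[[-0.001,-0.002,0.0],[0,0,0],0],[[0,0,0],[0,0,0],0],[[0,-0.001,0],[0,0,0],0],[[0,0,0],[0,0,0],0],[[0,0,0],[0,0,0],0],[[0,0,0],[0,0,0],0],[[0,0,0],[0,0,0],0],[[0,0,0],[0,0,0],0],[[0,0,0],[0,0,0],0],[[0,0,0],[0,0,0],0]])

```text
time: 15.35
eef_pos: [0.5736, 0.126, 0.0366]
orientation: [0.165, 2.667, -0.035]
force: [-7.2, 12.0, 0.0]
grip_width: 0.0003
finger_force: 6.7
```

```bash
python3 - <<'E'
from h import *
st()
i=env.capture('side');np.save('s4.npy',i)
save('c4.png',cv2.resize(i[190:310,225:385],None,fx=5,fy=5,interpolation=cv2.INTER_CUBIC))
# retreat
p=rows([(sw(-85,112,37),ori(27),5),(sw(-150,75,90),ori(20),5)])
E
```

```text
t 15.35 tcp stand [-64.6  95.1  36.6] F [-7.2 12.   0. ] Fstand [-8.7 11.   0. ] q [-0.32  0.24 -0.12  2.14  0.68  0.44  0.44]
[[[0.007,0.007,-0.004],[0.01,0.0,0.01],0],[[0.007,0.007,-0.004],[0.02,-0.01,0.01],0],[[0.008,0.007,-0.003],[0.01,0.0,0.01],0],[[0.007,0.006,-0.004],[0.01,0.0,0.01],0],[[0.007,0.007,-0.004],[0.02,-0.01,0.01],0],[[0.014,-0.015,-0.031],[0.0,0.28,0.0],0],[[0.014,-0.015,-0.03],[0.0,0.28,0.0],0],[[0.015,-0.014,-0.03],[0.0,0.28,0.0],0],[[0.016,-0.015,-0.03],[0.0,0.28,0.0],0],[[0.016,-0.015,-0.029],[0.0,0.28,0.0],0]]
end [0.4863 0.1171 0.09  ]
```

View pics/c4.png

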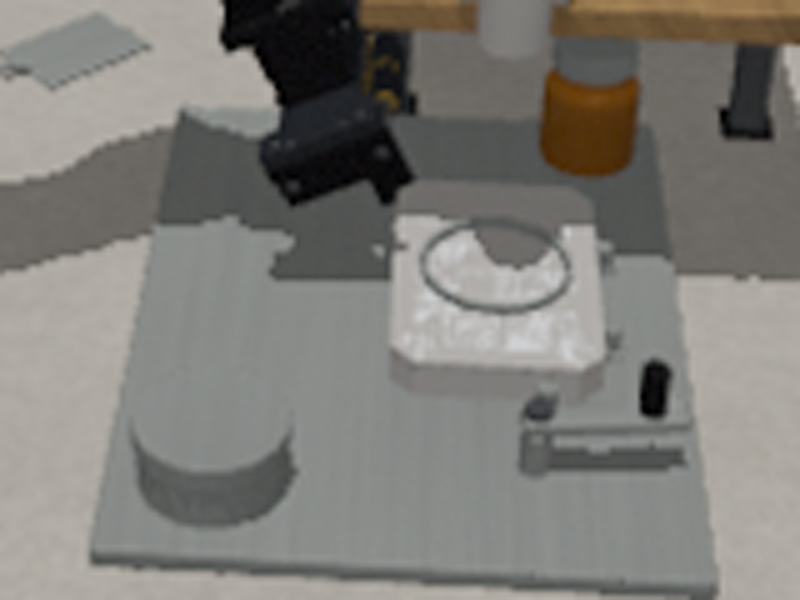

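The side crop shows the plate square. Its far edge is on both far pins (602,255) and (612,342), the finger is on the near left clip at (405,185), and the press read 8.7 N far and 11 N right with the plate no longer yielding. I withdraw and go round to the knob.

send_rows(plan=[[[0.007,0.009,-0.004],[0,0,0],0],[[0.007,0.008,-0.004],[0,0,0],0],[[0.008,0.007,-0.003],[0,0,0],0],[[0.008,0.006,-0.004],[0,0,0],0],[[0.01,0.004,-0.004],[0,0,0],0],[[0.025,-0.01,-0.021],[0,0.28,0],0],[[0.025,-0.015,-0.025],[0,0.28,0],0],[[0.02,-0.014,-0.03],[0,0.28,0],0],[[0.016,-0.015,-0.03],[0,0.28,0],0],[[0.016,-0.015,-0.029],[0,0.28,0],0]])

```text
time: 16.23
eef_pos: [0.4759, 0.1168, 0.0771]
orientation: [0.179, 2.79, -0.031]
force: [0.5, 0.1, -0.3]
grip_width: 0.0004
finger_force: 0.0
```

```bash
python3 - <<'E'
from h import *
st(); i=np.load('s4.npy'); C=cal('side'); S=lambda p:np.array(p,float)/5+[225,190]
print('ring',ws(onz(C,S([[496,265]]),.044)[0]).round(1),'knobtop',ws(onz(C,S([[656,363]]),.0805)[0]).round(1))
p=rows([(sw(-150,-60,160),ori(5,0),10),(sw(20,-195,160),ori(15,90),20)])
E
```

```text
t 16.23 tcp stand [-160.3   73.3   77.1] F [ 0.5  0.1 -0.3] Fstand [ 0.5  0.1 -0.3] q [-0.26  0.02 -0.2   2.24  0.34  0.62  0.72]
ring [ 0.6 -2.5 44. ] knobtop [  79.4 -132.7   80.5]
[[[-0.008,-0.027,-0.015],[0.0,0.3,0.0],0],[[-0.007,-0.026,-0.015],[0.0,0.29,0.0],0],[[-0.006,-0.027,-0.015],[0.0,0.3,0.01],0],[[-0.007,-0.027,-0.016],[0.0,0.3,0.0],0],[[-0.006,-0.026,-0.015],[0.0,0.29,0.0],0],[[-0.005,-0.027,-0.016],[0.0,0.3,0.0],0],[[-0.005,-0.027,-0.016],[0.0,0.3,0.0],0],[[-0.005,-0.026,-0.016],[0.0,0.3,0.01],0],[[-0.004,-0.027,-0.016],[0.0,0.29,0.0],0],[[-0.004,-0.027,-0.017],[0.01,0.3,0.0],0]]
[[[-0.017,-0.013,0.002],[-0.16,-0.08,-0.89],0],[[-0.016,-0.015,0.001],[-0.15,-0.08,-0.88],0],[[-0.014,-0.016,0.001],[-0.16,-0.08,-0.89],0],[[-0.014,-0.017,0.001],[-0.16,-0.07,-0.89],0],[[-0.012,-0.018,0.001],[-0.15,-0.08,-0.89],0],[[-0.01,-0.019,0.001],[-0.16,-0.08,-0.88],0],[[-0.009,-0.02,0.001],[-0.16,-0.08,-0.89],0],[[-0.008,-0.02,0.0],[-0.15,-0.08,-0.89],0],[[-0.006,-0.021,0.001],[-0.16,-0.08,-0.88],0],[[-0.004,-0.022,0.0],[-0.16,-0.08,-0.89],0]]
[[[-0.002,-0.021,-0.001],[-0.15,-0.08,-0.89],0],[[-0.001,-0.022,0.0],[-0.16,-0.07,-0.89],0],[[0.0,-0.021,-0.001],[-0.16,-0.08,-0.88],0],[[0.003,-0.022,-0.001],[-0.15,-0.08,-0.89],0],[[0.004,-0.021,-0.002],[-0.16,-0.08,-0.89],0],[[0.006,-0.021,-0.002],[-0.16,-0.08,-0.89],0],[[0.007,-0.021,-0.002],[-0.15,-0.08,-0.88],0],[[0.009,-0.019,-0.002],[-0.16,-0.08,-0.89],0],[[0.01,-0.019,-0.003],[-0.16,-0.07,-0.89],0],[[0.012,-0.018,-0.003],[-0.15,-0.08,-0.88],0]]
end [ 0.6197 -0.1727  0.1598]
```

send_rows(plan=[[[-0.008,-0.027,-0.015],[0,0.3,0],0],[[-0.007,-0.026,-0.015],[0,0.3,0],0],[[-0.006,-0.027,-0.015],[0,0.3,0],0],[[-0.007,-0.027,-0.016],[0,0.3,0],0],[[-0.006,-0.026,-0.015],[0,0.3,0],0],[[-0.005,-0.027,-0.016],[0,0.3,0],0],[[-0.005,-0.027,-0.016],[0,0.3,0],0],[[-0.005,-0.026,-0.016],[0,0.3,0],0],[[-0.004,-0.027,-0.016],[0,0.3,0],0],[[-0.004,-0.027,-0.017],[0,0.3,0],0]])

```text
time: 17.07
eef_pos: [0.4694, -0.0173, 0.1604]
orientation: [0.197, 3.051, -0.008]
force: [0.5, -0.1, 0.1]
grip_width: 0.0004
finger_force: 0.0
```

send_rows(plan=[[[-0.017,-0.013,0.002],[-0.16,-0.08,-0.89],0],[[-0.016,-0.015,0.001],[-0.15,-0.08,-0.88],0],[[-0.014,-0.016,0.001],[-0.16,-0.08,-0.89],0],[[-0.014,-0.017,0.001],[-0.16,-0.07,-0.89],0],[[-0.012,-0.018,0.001],[-0.15,-0.08,-0.89],0],[[-0.01,-0.019,0.001],[-0.16,-0.08,-0.88],0],[[-0.009,-0.02,0.001],[-0.16,-0.08,-0.89],0],[[-0.008,-0.02,0.0],[-0.15,-0.08,-0.89],0],[[-0.006,-0.021,0.001],[-0.16,-0.08,-0.88],0],[[-0.004,-0.022,0.0],[-0.16,-0.08,-0.89],0]])

```text
time: 17.9
eef_pos: [0.5458, -0.0948, 0.1594]
orientation: [-0.963, 2.826, 0.138]
force: [0.1, 0.0, 0.1]
grip_width: 0.0005
finger_force: 0.0
```

send_rows(plan=[[[-0.002,-0.021,-0.001],[-0.15,-0.08,-0.89],0],[[-0.001,-0.022,0.0],[-0.16,-0.07,-0.89],0],[[0.0,-0.021,-0.001],[-0.16,-0.08,-0.88],0],[[0.003,-0.022,-0.001],[-0.15,-0.08,-0.89],0],[[0.004,-0.021,-0.002],[-0.16,-0.08,-0.89],0],[[0.006,-0.021,-0.002],[-0.16,-0.08,-0.89],0],[[0.007,-0.021,-0.002],[-0.15,-0.08,-0.88],0],[[0.009,-0.019,-0.002],[-0.16,-0.08,-0.89],0],[[0.01,-0.019,-0.003],[-0.16,-0.07,-0.89],0],[[0.012,-0.018,-0.003],[-0.15,-0.08,-0.88],0]])

```text
time: 18.73
eef_pos: [0.5797, -0.1527, 0.1409]
orientation: [-1.671, 2.483, 0.24]
force: [-0.4, 2.6, -2.0]
grip_width: 0.0006
finger_force: 0.0
```

```bash
cat >> h.py <<'E'
def F(th,z=71.5,kx=0,ky=0):
    k=np.array([20+60*np.cos(th),-145+60*np.sin(th)]); u=th/1.57
    f=k+8*np.array([np.sin(th),-np.cos(th)])+[15-8*(1-u),-9.2+6*u]
    return sw(f[0],f[1]-3.6,z)
E
python3 - <<'E'
from h import *
s=st(); print((R.from_rotvec(s['orientation']).inv()*ori(15,90)).magnitude())
f=F(.14); print(ws(f))
g=ws(f); p=rows([(sw(g[0],g[1]-25,110),ori(15,90),6),(sw(g[0],g[1]-14,71.5),ori(15,90),4)])
E
```

```text
t 18.73 tcp stand [ -22.4 -180.5  140.9] F [-0.4  2.6 -2. ] Fstand [-0.7  2.5 -2. ] q [ 1.19  0.79 -1.32  1.57  0.57  1.33  2.6 ]
0.26080588484216793
[  88.24268049 -156.81410924   71.5       ]
[[[-0.007,-0.036,0.01],[-0.01,-0.1,-0.49],0],[[-0.005,-0.037,0.01],[-0.01,-0.09,-0.49],0],[[-0.004,-0.037,0.01],[-0.01,-0.1,-0.49],0],[[-0.001,-0.037,0.01],[-0.01,-0.09,-0.48],0],[[-0.001,-0.037,0.01],[-0.01,-0.1,-0.49],0],[[0.002,-0.037,0.01],[-0.01,-0.09,-0.49],0],[[0.0,0.0,0.02],[0.0,0.0,0.0],0],[[-0.001,0.0,0.02],[0.0,0.0,0.0],0],[[0.0,0.0,0.02],[0.0,0.0,0.0],0],[[-0.001,0.0,0.02],[0.0,0.0,0.0],0]]
end [ 0.6909 -0.1573  0.0714]
```

Joint 7 reached its limit turning that way, so I will use the half-turned grasp instead, with yaw -90.

```bash
python3 - <<'E'
from h import *
p=rows([(sw(-60,-185,165),ori(0,0),15),(sw(70,-195,150),ori(-15,-90),15)])
E
```

```text
[[[0.001,0.005,-0.003],[0.14,0.11,1.0],0],[[0.002,0.005,-0.004],[0.14,0.1,1.0],0],[[0.002,0.004,-0.003],[0.13,0.11,1.0],0],[[0.002,0.004,-0.003],[0.14,0.1,1.0],0],[[0.003,0.004,-0.004],[0.14,0.11,1.0],0],[[0.004,0.004,-0.003],[0.14,0.1,1.0],0],[[0.003,0.003,-0.004],[0.14,0.11,1.0],0],[[0.004,0.003,-0.003],[0.14,0.1,1.0],0],[[0.004,0.003,-0.003],[0.13,0.11,1.01],0],[[0.005,0.002,-0.004],[0.14,0.11,1.0],0]]
[[[0.004,0.002,-0.003],[0.14,0.1,1.0],0],[[0.005,0.001,-0.004],[0.14,0.11,1.0],0],[[0.005,0.001,-0.003],[0.14,0.1,1.0],0],[[0.005,0.0,-0.003],[0.13,0.11,1.0],0],[[0.005,0.0,-0.004],[0.14,0.1,1.0],0],[[-0.017,-0.001,0.002],[-0.16,0.16,1.19],0],[[-0.018,0.0,0.002],[-0.15,0.15,1.2],0],[[-0.017,0.002,0.001],[-0.16,0.16,1.19],0],[[-0.017,0.004,0.002],[-0.16,0.16,1.19],0],[[-0.016,0.006,0.001],[-0.15,0.15,1.19],0]]
[[[-0.016,0.008,0.001],[-0.16,0.16,1.2],0],[[-0.015,0.009,0.001],[-0.16,0.16,1.19],0],[[-0.014,0.01,0.001],[-0.15,0.16,1.19],0],[[-0.013,0.012,0.001],[-0.16,0.15,1.19],0],[[-0.012,0.013,0.001],[-0.16,0.16,1.2],0],[[-0.01,0.014,0.001],[-0.15,0.16,1.19],0],[[-0.008,0.016,0.001],[-0.16,0.15,1.19],0],[[-0.007,0.016,0.001],[-0.16,0.16,1.19],0],[[-0.006,0.016,0.001],[-0.15,0.16,1.2],0],[[-0.003,0.017,0.001],[-0.16,0.16,1.19],0]]
end [ 0.6693 -0.1791  0.1502]
```

send_rows(plan=[[[0.001,0.005,-0.003],[0.14,0.11,1.0],0],[[0.002,0.005,-0.004],[0.14,0.1,1.0],0],[[0.002,0.004,-0.003],[0.13,0.11,1.0],0],[[0.002,0.004,-0.003],[0.14,0.1,1.0],0],[[0.003,0.004,-0.004],[0.14,0.11,1.0],0],[[0.004,0.004,-0.003],[0.14,0.1,1.0],0],[[0.003,0.003,-0.004],[0.14,0.11,1.0],0],[[0.004,0.003,-0.003],[0.14,0.1,1.0],0],[[0.004,0.003,-0.003],[0.13,0.11,1.0],0],[[0.005,0.002,-0.004],[0.14,0.11,1.0],0]])

```text
time: 19.57
eef_pos: [0.5536, -0.1507, 0.1556]
orientation: [-0.466, 3.06, 0.09]
force: [-0.2, 0.2, -0.2]
grip_width: 0.0003
finger_force: 0.0
```

```bash
python3 - <<'E'
from h import *
st();p=rows([(sw(-40,-188,165),ori(-3,-10),10),(sw(70,-195,150),ori(-15,-90),20)])
E
```

```text
t 19.57 tcp stand [ -48.5 -181.9  155.6] F [-0.2  0.2 -0.2] Fstand [-0.2  0.2 -0.2] q [ 1.13  0.53 -1.16  1.67  0.44  1.23  1.76]
[[[-0.001,-0.002,-0.002],[0.06,0.1,0.7],0],[[-0.001,-0.001,-0.002],[0.05,0.1,0.69],0],[[-0.002,-0.002,-0.002],[0.06,0.1,0.7],0],[[-0.001,-0.001,-0.002],[0.06,0.1,0.7],0],[[-0.002,-0.002,-0.002],[0.05,0.1,0.69],0],[[-0.001,-0.001,-0.002],[0.06,0.1,0.7],0],[[-0.002,-0.002,-0.002],[0.05,0.1,0.7],0],[[-0.001,-0.001,-0.001],[0.06,0.1,0.69],0],[[-0.002,-0.001,-0.002],[0.06,0.1,0.7],0],[[-0.002,-0.001,-0.002],[0.05,0.1,0.7],0]]
[[[-0.011,0.001,0.001],[-0.13,0.1,0.79],0],[[-0.011,0.002,0.001],[-0.12,0.1,0.79],0],[[-0.011,0.003,0.0],[-0.13,0.1,0.79],0],[[-0.01,0.003,0.001],[-0.12,0.1,0.79],0],[[-0.01,0.004,0.001],[-0.13,0.1,0.8],0],[[-0.01,0.005,0.0],[-0.12,0.1,0.79],0],[[-0.01,0.006,0.001],[-0.13,0.1,0.79],0],[[-0.009,0.006,0.001],[-0.12,0.1,0.79],0],[[-0.009,0.007,0.0],[-0.13,0.1,0.79],0],[[-0.008,0.007,0.001],[-0.12,0.1,0.79],0]]
[[[-0.008,0.008,0.0],[-0.13,0.1,0.79],0],[[-0.007,0.009,0.001],[-0.13,0.1,0.79],0],[[-0.007,0.008,0.0],[-0.12,0.1,0.8],0],[[-0.006,0.01,0.001],[-0.13,0.09,0.79],0],[[-0.005,0.01,0.001],[-0.12,0.1,0.79],0],[[-0.005,0.01,0.001],[-0.13,0.1,0.79],0],[[-0.004,0.01,0.001],[-0.12,0.1,0.79],0],[[-0.003,0.01,0.0],[-0.13,0.1,0.79],0],[[-0.003,0.011,0.002],[-0.12,0.1,0.79],0],[[-0.001,0.011,0.001],[-0.13,0.1,0.79],0]]
end [ 0.6694 -0.1788  0.1499]
```

send_rows(plan=[[[-0.001,-0.002,-0.002],[0.06,0.1,0.7],0],[[-0.001,-0.001,-0.002],[0.05,0.1,0.7],0],[[-0.002,-0.002,-0.002],[0.06,0.1,0.7],0],[[-0.001,-0.001,-0.002],[0.06,0.1,0.7],0],[[-0.002,-0.002,-0.002],[0.05,0.1,0.7],0],[[-0.001,-0.001,-0.002],[0.06,0.1,0.7],0],[[-0.002,-0.002,-0.002],[0.05,0.1,0.7],0],[[-0.001,-0.001,-0.001],[0.06,0.1,0.7],0],[[-0.002,-0.001,-0.002],[0.06,0.1,0.7],0],[[-0.002,-0.001,-0.002],[0.05,0.1,0.7],0]])

```text
time: 20.4
eef_pos: [0.5616, -0.1579, 0.1648]
orientation: [-0.471, -3.053, -0.013]
force: [0.5, -0.2, 0.2]
grip_width: 0.0003
finger_force: 0.0
```

send_rows(plan=[[[-0.011,0.001,0.001],[-0.13,0.1,0.79],0],[[-0.011,0.002,0.001],[-0.12,0.1,0.79],0],[[-0.011,0.003,0.0],[-0.13,0.1,0.79],0],[[-0.01,0.003,0.001],[-0.12,0.1,0.79],0],[[-0.01,0.004,0.001],[-0.13,0.1,0.8],0],[[-0.01,0.005,0.0],[-0.12,0.1,0.79],0],[[-0.01,0.006,0.001],[-0.13,0.1,0.79],0],[[-0.009,0.006,0.001],[-0.12,0.1,0.79],0],[[-0.009,0.007,0.0],[-0.13,0.1,0.79],0],[[-0.008,0.007,0.001],[-0.12,0.1,0.79],0]])

```text
time: 21.23
eef_pos: [0.6158, -0.1683, 0.1572]
orientation: [-1.448, -2.646, -0.166]
force: [-0.4, -0.3, -0.1]
grip_width: 0.0001
finger_force: 0.0
```

send_rows(plan=[[[-0.008,0.008,0.0],[-0.13,0.1,0.79],0],[[-0.007,0.009,0.001],[-0.13,0.1,0.79],0],[[-0.007,0.008,0.0],[-0.12,0.1,0.8],0],[[-0.006,0.01,0.001],[-0.13,0.09,0.79],0],[[-0.005,0.01,0.001],[-0.12,0.1,0.79],0],[[-0.005,0.01,0.001],[-0.13,0.1,0.79],0],[[-0.004,0.01,0.001],[-0.12,0.1,0.79],0],[[-0.003,0.01,0.0],[-0.13,0.1,0.79],0],[[-0.003,0.011,0.002],[-0.12,0.1,0.79],0],[[-0.001,0.011,0.001],[-0.13,0.1,0.79],0]])

```text
time: 22.07
eef_pos: [0.6699, -0.1786, 0.1497]
orientation: [-2.221, -1.947, -0.293]
force: [0.2, -0.6, -0.8]
grip_width: 0.0003
finger_force: 0.0
```

```bash
python3 - <<'E'
from h import *
s=st(); print((R.from_rotvec(s['orientation']).inv()*ori(-15,-90)).magnitude())
O=ori(-15,-90)
g=ws(F(.14)); p=rows([(sw(g[0],g[1]-25,110),O,6),(sw(g[0],g[1]-14,71.5),O,4)])
E
```

```text
t 22.07 tcp stand [  70.4 -194.5  149.7] F [ 0.2 -0.6 -0.8] Fstand [ 0.3 -0.6 -0.8] q [ 0.77  0.68 -0.7   1.29  0.16  1.31  0.01]
0.0017794053857324416
[[[0.001,0.006,0.014],[0.0,0.0,0.0],0],[[0.0,0.006,0.014],[0.0,0.0,-0.01],0],[[0.001,0.006,0.014],[0.0,-0.01,0.0],0],[[0.001,0.006,0.013],[0.0,0.0,0.0],0],[[0.0,0.006,0.014],[0.0,0.0,0.0],0],[[0.001,0.006,0.014],[0.0,0.0,-0.01],0],[[0.0,0.0,0.02],[0.0,0.0,0.0],0],[[0.001,0.0,0.02],[0.0,0.0,0.0],0],[[0.0,0.0,0.02],[0.0,0.0,0.0],0],[[0.0,0.0,0.02],[0.0,0.0,0.0],0]]
end [ 0.6908 -0.1576  0.0716]
```

send_rows(plan=[[[0.001,0.006,0.014],[0,0,0],0],[[0.0,0.006,0.014],[0,0,0],0],[[0.001,0.006,0.014],[0,0,0],0],[[0.001,0.006,0.013],[0,0,0],0],[[0.0,0.006,0.014],[0,0,0],0],[[0.001,0.006,0.014],[0,0,0],0],[[0.0,0.0,0.02],[0,0,0],0],[[0.001,0.0,0.02],[0,0,0],0],[[0.0,0.0,0.02],[0,0,0],0],[[0.0,0.0,0.02],[0,0,0],0]])

```text
time: 22.9
eef_pos: [0.6908, -0.1569, 0.071]
orientation: [-2.217, -1.952, -0.295]
force: [0.4, 1.4, 0.1]
grip_width: 0.0004
finger_force: 0.0
```

```bash
python3 - <<'E'
from h import *
st(); O=ori(-15,-90)
i=env.capture('side');j=env.capture('top')
a=cv2.resize(i[190:310,260:400],None,fx=2.8,fy=2.8,interpolation=cv2.INTER_CUBIC);b=cv2.resize(j[120:240,260:400],None,fx=2.8,fy=2.8,interpolation=cv2.INTER_CUBIC)
save('c5.png',np.hstack([a,b]))
p=rows([(F(t),O,2) for t in np.arange(.14,1.63,.082)])
for t in np.arange(.14,1.63,.2): print(ws(F(t)).round(0))
E
```

```text
t 22.9 tcp stand [  88.3 -170.2   71. ] F [0.4 1.4 0.1] Fstand [0.3 1.5 0.1] q [ 0.71  0.78 -0.68  1.32  0.21  1.19 -0.02]
[[[0.013,0.001,0.002],[-0.01,-0.01,0.02],0],[[0.013,0.001,0.002],[-0.02,-0.01,0.01],0],[[0.005,0.0,0.001],[0.0,0.0,0.0],0],[[0.005,0.0,0.001],[0.0,0.0,0.0],0],[[0.005,0.0,0.002],[0.0,0.0,0.0],0],[[0.005,0.0,0.001],[0.0,0.0,0.0],0],[[0.005,-0.001,0.001],[0.0,0.0,0.0],0],[[0.005,0.0,0.002],[0.0,0.0,0.0],0],[[0.005,-0.001,0.001],[0.0,0.0,0.0],0],[[0.005,-0.001,0.001],[0.0,0.0,0.0],0]]
[[[0.005,-0.002,0.001],[0.0,0.0,0.0],0],[[0.005,-0.001,0.002],[0.0,0.0,0.0],0],[[0.004,-0.002,0.001],[0.0,0.0,0.0],0],[[0.005,-0.002,0.001],[0.0,0.0,0.0],0],[[0.004,-0.002,0.001],[0.0,0.0,0.0],0],[[0.005,-0.002,0.002],[0.0,0.0,0.0],0],[[0.004,-0.003,0.001],[0.0,0.0,0.0],0],[[0.004,-0.002,0.001],[0.0,0.0,0.0],0],[[0.004,-0.003,0.001],[0.0,0.0,0.0],0],[[0.004,-0.003,0.001],[0.0,0.0,0.0],0]]
[[[0.004,-0.003,0.001],[0.0,0.0,0.0],0],[[0.003,-0.003,0.001],[0.0,0.0,0.0],0],[[0.004,-0.003,0.001],[0.0,0.0,0.0],0],[[0.003,-0.004,0.001],[0.0,0.0,0.0],0],[[0.003,-0.003,0.001],[0.0,0.0,0.0],0],[[0.003,-0.004,0.001],[0.0,0.0,0.0],0],[[0.003,-0.004,0.001],[0.0,0.0,0.0],0],[[0.003,-0.003,0.0],[0.0,0.0,0.0],0],[[0.002,-0.004,0.001],[0.0,0.0,0.0],0],[[0.003,-0.005,0.0],[0.0,0.0,0.0],0]]
[[[0.002,-0.004,0.001],[0.0,0.0,0.0],0],[[0.002,-0.004,0.001],[0.0,0.0,0.0],0],[[0.002,-0.004,0.0],[0.0,0.0,0.0],0],[[0.001,-0.005,0.0],[0.0,0.0,0.0],0],[[0.001,-0.004,0.001],[0.0,0.0,0.0],0],[[0.002,-0.004,0.0],[0.0,0.0,0.0],0],[[0.001,-0.005,0.0],[0.0,0.0,0.0],0],[[0.001,-0.005,0.001],[0.0,0.0,0.0],0]]
end [ 0.6534 -0.0721  0.0714]
[  88. -157.   72.]
[  88. -144.   72.]
[  85. -132.   72.]
[  80. -120.   72.]
[  74. -110.   72.]
[  65. -102.   72.]
[ 55. -96.  72.]
[ 45. -92.  72.]
```

View pics/c5.png

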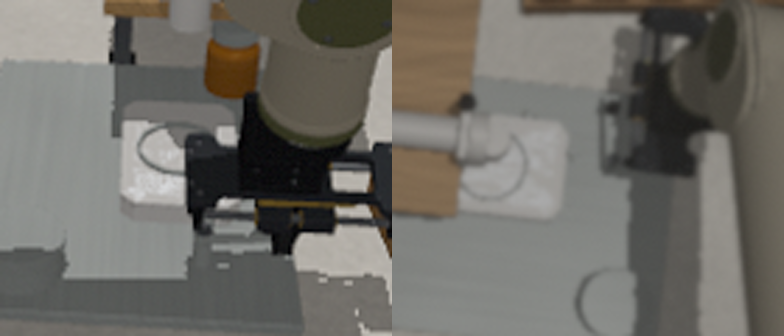

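The left (side) half shows the fingertips beside the hold-down, at about (285,245). The right (top) half shows the arm and knob at (608,135), just left of the fingers, and the plate still square. I now sweep the knob round its arc, watching the force.

send_rows(plan=[[[0.008,0.001,0.002],[0,0,0],0],[[0.008,0.001,0.002],[0,0,0],0],[[0.006,0.0,0.001],[0,0,0],0],[[0.006,0.0,0.001],[0,0,0],0],[[0.006,0.0,0.002],[0,0,0],0],[[0.006,0.0,0.001],[0,0,0],0],[[0.006,-0.001,0.001],[0,0,0],0],[[0.006,0.0,0.002],[0,0,0],0],[[0.005,-0.001,0.001],[0,0,0],0],[[0.005,-0.001,0.001],[0,0,0],0]])

```text
time: 23.83
eef_pos: [0.6945, -0.1254, 0.0735]
orientation: [-2.218, -1.952, -0.295]
force: [-0.3, -2.0, -0.5]
grip_width: 0.0002
finger_force: 0.5
```

send_rows(plan=[[[0.005,-0.002,0.001],[0,0,0],0],[[0.005,-0.001,0.002],[0,0,0],0],[[0.004,-0.002,0.001],[0,0,0],0],[[0.005,-0.002,0.001],[0,0,0],0],[[0.004,-0.002,0.001],[0,0,0],0],[[0.005,-0.002,0.002],[0,0,0],0],[[0.004,-0.003,0.001],[0,0,0],0],[[0.004,-0.002,0.001],[0,0,0],0],[[0.004,-0.003,0.001],[0,0,0],0],[[0.004,-0.003,0.001],[0,0,0],0]])

```text
time: 24.67
eef_pos: [0.6865, -0.1014, 0.0734]
orientation: [-2.218, -1.952, -0.295]
force: [0.3, 0.3, 0.4]
grip_width: 0.0004
finger_force: 0.4
```

```bash
cat >> h.py <<'E'
def knob():
    out=[]
    for n,box in (('side',(190,310,300,390)),('top',(130,220,300,370))):
        i=env.capture(n); np.save('k_'+n+'.npy',i)
E
python3 - <<'E'
from h import *
st(); O=ori(-15,-90)
d=[np.hypot(*(ws(env.get_state()['eef_pos'])-ws(F(t)))[:2]) for t in np.arange(.2,1.6,.02)]; k=int(np.argmin(d)); t0=.2+.02*k; print('theta~',t0,d[k])
E
```

```text
t 24.67 tcp stand [  76.8 -115.8   73.4] F [0.3 0.3 0.4] Fstand [0.3 0.3 0.4] q [ 0.67  0.74 -0.69  1.39  0.2   1.15 -0.1 ]
theta~ 0.8400000000000001 0.7310304590673128
```

send_rows(plan=[[[0.004,-0.003,0.002],[0,0,0],0],[[0.003,-0.003,0.002],[0,0,0],0],[[0.004,-0.003,0.001],[0,0,0],0],[[0.003,-0.004,0.001],[0,0,0],0],[[0.003,-0.003,0.001],[0,0,0],0],[[0.003,-0.004,0.001],[0,0,0],0],[[0.003,-0.004,0.001],[0,0,0],0],[[0.003,-0.003,0.001],[0,0,0],0],[[0.002,-0.004,0.001],[0,0,0],0],[[0.003,-0.005,0.0],[0,0,0],0]])

```text
time: 25.5
eef_pos: [0.6706, -0.0829, 0.072]
orientation: [-2.218, -1.952, -0.295]
force: [1.3, 0.2, -1.1]
grip_width: 0.0005
finger_force: 0.7
```

```bash
python3 - <<'E'
from h import *
st(); O=ori(-15,-90)
d=[np.hypot(*(ws(env.get_state()['eef_pos'])-ws(F(t)))[:2]) for t in np.arange(.2,1.7,.02)]; k=int(np.argmin(d)); t0=.2+.02*k; print('theta~',t0,d[k])
i=env.capture('side'); Cs=cal('side')
for t in(t0-.1,t0,t0+.1):
    k=sw(20+60*np.cos(t),-145+60*np.sin(t),75); u=proj(Cs,k)[0]; print(t,u)
# dark pixels of knob around
x,y=u.astype(int); g=i[y-12:y+14,x-16:x+16].max(2); print('\n'.join(''.join('#' if v<45 else '+' if v<90 else '.' for v in r) for r in g), x-16,y-12)
rows([(F(t),O,1) for t in np.linspace(t0,1.62,9)[1:]])
E
```

```text
t 25.5 tcp stand [ 58.7 -99.5  72. ] F [ 1.3  0.2 -1.1] Fstand [ 1.3  0.3 -1.1] q [ 0.67  0.7  -0.71  1.45  0.19  1.12 -0.12]
theta~ 1.26 1.3551747287728464
1.16 [341.52553392 253.61367751]
1.26 [339.40515352 253.03526534]
1.36 [337.23378222 252.58383873]
################################
################################
#####++++++.....+###############
###+.............+++++++++++++++
###..............++++++++.....++
.................#######+++++.##
++...............###########++##
+++++++++++++...++##############
++++++++++++++++++##########++++
..........++++++++##########++++
...........++....##############+
.................##############+
.................###############
.................+##############
..................##############
.................+#############+
.................+#############+
.................+############+.
.................#############..
.................#####+#######..
................+#####+#######..
................+++++++######+..
...............++.+++.+++.++#+..
...............++++.+...........
..............++++++............
..............+++++............. 321 240
[[[0.004,-0.002,0.002],[0.0,-0.02,0.04],0],[[0.002,-0.005,0.001],[0.0,0.0,0.0],0],[[0.002,-0.004,0.0],[0.0,0.0,0.0],0],[[0.002,-0.005,0.001],[0.0,0.0,0.0],0],[[0.001,-0.005,0.0],[0.0,0.0,0.0],0],[[0.002,-0.005,0.001],[0.0,0.0,0.0],0],[[0.001,-0.005,0.0],[0.0,0.0,0.0],0],[[0.001,-0.005,0.0],[0.0,0.0,0.0],0]]
end [ 0.6534 -0.0723  0.0716]
```

send_rows(plan=[[[0.004,-0.003,0.002],[0,0,0],0],[[0.002,-0.005,0.001],[0,0,0],0],[[0.002,-0.005,0.0],[0,0,0],0],[[0.002,-0.005,0.001],[0,0,0],0],[[0.001,-0.005,0.0],[0,0,0],0],[[0.001,-0.005,0.001],[0,0,0],0],[[0.001,-0.005,0.0],[0,0,0],0],[[0.0,-0.005,0.0],[0,0,0],0],[[0,0,0],[0,0,0],0],[[0,0,0],[0,0,0],0]])

```text
time: 26.38
eef_pos: [0.6524, -0.0741, 0.0713]
orientation: [-2.218, -1.952, -0.294]
force: [0.2, -0.3, 0.7]
grip_width: 0.0006
finger_force: 0.0
```

```bash
python3 - <<'E'
from h import *
st()
# retreat: far, right, up
O=ori(-15,-90); p=ws(env.get_state()['eef_pos'])
rows([(sw(p[0]+25,p[1]-10,p[2]+2),O,4),(sw(p[0]+40,p[1]-45,p[2]+50),O,3),(sw(p[0]+40,p[1]-120,p[2]+100),O,3)])
E
```

```text
t 26.38 tcp stand [ 39.5 -93.2  71.3] F [ 0.2 -0.3  0.7] Fstand [ 0.3 -0.3  0.7] q [ 0.69  0.67 -0.72  1.51  0.18  1.09 -0.12]
[[[-0.005,0.012,-0.002],[0.0,0.0,0.01],0],[[-0.004,0.013,-0.003],[0.0,-0.01,0.01],0],[[-0.005,0.012,-0.002],[0.0,0.0,0.0],0],[[-0.004,0.013,-0.002],[0.0,0.0,0.01],0],[[-0.014,0.01,-0.037],[0.0,0.0,0.0],0],[[-0.015,0.01,-0.037],[0.0,0.0,0.0],0],[[-0.014,0.01,-0.037],[0.0,0.0,0.0],0],[[-0.04,0.0,-0.045],[0.0,0.0,0.0],0],[[-0.039,0.0,-0.045],[0.0,0.0,0.0],0],[[-0.04,0.0,-0.045],[0.0,0.0,0.0],0]]
end [ 0.6766 -0.1982  0.1711]
```

send_rows(plan=[[[0,-0.003,0.0],[0,0,0],0],[[0,-0.002,0.0],[0,0,0],0],[[0,0,0],[0,0,0],0],[[0,0,0],[0,0,0],0],[[0,0,0],[0,0,0],0],[[0,0,0],[0,0,0],0],[[0,0,0],[0,0,0],0],[[0,0,0],[0,0,0],0],[[0,0,0],[0,0,0],0],[[0,0,0],[0,0,0],0]])

```text
time: 27.22
eef_pos: [0.6503, -0.0735, 0.0714]
orientation: [-2.218, -1.952, -0.295]
force: [-0.1, 0.0, 0.5]
grip_width: 0.0006
finger_force: 0.0
```

send_rows(plan=[[[-0.004,0.014,-0.002],[0,0,0],0],[[-0.004,0.014,-0.003],[0,0,0],0],[[-0.005,0.013,-0.002],[0,0,0],0],[[-0.004,0.013,-0.002],[0,0,0],0],[[-0.014,0.01,-0.037],[0,0,0],0],[[-0.015,0.01,-0.037],[0,0,0],0],[[-0.014,0.01,-0.037],[0,0,0],0],[[-0.04,0.0,-0.045],[0,0,0],0],[[-0.039,0.0,-0.045],[0,0,0],0],[[-0.04,0.0,-0.045],[0,0,0],0]])

```text
time: 28.05
eef_pos: [0.6769, -0.1986, 0.1721]
orientation: [-2.217, -1.952, -0.295]
force: [0.3, -0.2, -0.4]
grip_width: 0.0003
finger_force: 0.0
```

send_rows(plan=[[[-0.06,0.0,-0.05],[0,0,0],0],[[-0.06,0.0,-0.05],[0,0,0],0],[[-0.06,0.0,-0.05],[0,0,0],0],[[-0.06,0.0,-0.03],[0,0,0],0],[[-0.06,0.0,0],[0,0,0],0],[[-0.04,0.0,0],[0,0,0],0],[[0,0,0],[0,0,0],0],[[0,0,0],[0,0,0],0],[[0,0,0],[0,0,0],0],[[0,0,0],[0,0,0],0]])

```text
time: 28.88
eef_pos: [0.6535, -0.3819, 0.2144]
orientation: [-2.215, -1.954, -0.296]
force: [0.2, -0.3, -0.5]
grip_width: 0.0005
finger_force: 0.0
```

```bash
python3 - <<'E'
from h import *
st()
for n,B in (('top',(150,200,285,350)),('side',(205,290,295,365))):
    i=env.capture(n); C=cal(n); np.save('e_'+n+'.npy',i)
    a=[proj(C,sw(20+60*np.cos(t),-145+60*np.sin(t),70))[0].round(1) for t in(0,1.2,1.57,1.7)]; print(n,'pred',a,'pivot',proj(C,sw(20,-145,52))[0].round(1),'ringc',proj(C,sw(0,0,44))[0].round(1))
    m=(i.max(2)<40).astype(np.uint8); m[:B[0]]=0;m[B[1]:]=0;m[:,:B[2]]=0;m[:,B[3]:]=0
    nn,_,s,c=cv2.connectedComponentsWithStats(m); print([(s[k].tolist(),c[k].round(1).tolist()) for k in range(1,nn) if s[k][4]>5])
    hsv=cv2.cvtColor(i,cv2.COLOR_RGB2HSV)
E
```

```text
t 28.88 tcp stand [  80.5 -398.2  214.4] F [ 0.2 -0.3 -0.5] Fstand [ 0.3 -0.2 -0.5] q [ 0.87  0.82 -0.64  0.88  0.2   1.61  0.26]
top pred [array([340.6, 158. ]), array([322.7, 167.4]), array([320.8, 173.7]), array([320.7, 176. ])] pivot [338.3 176.5] ringc [294.6 177.9]
[]
side pred [array([356.4, 268.8]), array([340.5, 254.8]), array([332.5, 253.5]), array([329.6, 253.5])] pivot [332.7 272.9] ringc [324.  242.5]
[([299, 209, 2, 3, 6], [299.5, 210.0]), ([329, 227, 36, 63, 1262], [348.0, 261.1])]
```

send_rows(plan=[[[0,-0.06,-0.02],[0,0,0],0],[[0,-0.06,-0.02],[0,0,0],0],[[0,-0.06,-0.02],[0,0,0],0],[[0,-0.06,-0.02],[0,0,0],0],[[0,-0.06,-0.01],[0,0,0],0],[[0,-0.06,0],[0,0,0],0],[[0,-0.06,0],[0,0,0],0],[[0,-0.06,0],[0,0,0],0],[[0,-0.04,0],[0,0,0],0],[[0,0,0],[0,0,0],0]])

```text
time: 29.82
eef_pos: [0.3898, -0.3626, 0.2576]
orientation: [-2.222, -1.949, -0.291]
force: [-0.1, 0.4, 0.8]
grip_width: 0.0003
finger_force: 0.0
```

```bash
python3 - <<'E'
from h import *
st()
for n in('side','top'):
    i=env.capture(n); C=cal(n); np.save('e_'+n+'.npy',i); g=i.max(2).astype(int)
    u=proj(C,sw(20,-90,65))[0].astype(int); x0,y0=u-[18,16]; h=cv2.medianBlur(g[y0:y0+40,x0:x0+44].astype(np.uint8),1)
    print(n,'origin',x0,y0); print('\n'.join(''.join(' .:-=+*#%@'[9-min(9,int(v)//26)] for v in r) for r in h))
    m=cv2.inRange(cv2.cvtColor(i,cv2.COLOR_RGB2HSV),(0,0,190),(180,40,255)); 
E
```

```text
t 29.82 tcp stand [-183.5 -413.2  257.6] F [-0.1  0.4  0.8] Fstand [-0.1  0.4  0.8] q [ 1.37  0.33 -0.72  1.52 -0.01  1.51  0.54]
side origin 314 240
:::::::-++++++++++++=:-+--:::-=+++**********
::::::::=++++++++++=:::+=::::-=**+=========+
:::::::::=++++++++=::::-=-::::=**+==========
::::::::::--:-+=:::.::.:+-::::-+++==========
::::::::::::::-::::.::::=-::::-+++==========
::::::.:::::::::::::::::==::::-=============
:::::::::::::::::::::::-=-::::-=============
-:::::::::::::::::::::-+=:::::-=============
=--::::::::::::::-=---++-:::::--============
*+=---::::::::::-+#**+=-::::::--============
-=*+==---------=*@@@@#=:::::::--============
::-=++++++++=+++#@@%@*-:::::::--============
::::---===+++==+%@@@@+:.:::::::-============
.::::::::::--::-%@@@@+:.:::::::-============
::::::.::.:::::-%@@@@+:::::::::-============
:::::...:::::::=%@@@@+:::::::::-============
:::......:::::-=#@@@@=:::::::::-+===========
:::....:::::::-+%@@@@=:::::::::-++++========
:::...::::::::-*#@@@%=.::::::::-+*+=========
::::::::::::::-=+%%%*-:::::::::-+*+=========
::::::::::::::-==+++=-:::::::::-=+==========
:::::
[... 1968 characters left out ...]
+++++++++++++++++++++++++
==================++++++++++++++++++++++++++
====--============++++++++++++++++++++++++++
====---===========++++++++++++++++++++++++++
===----===========++++++++++++++++++++++++++
===--------=======++++++++++++++++++++++++++
==----------======++++++++++++++++++++++++++
------------======++++++++++++++++++++++++++
-------------=====++++++++++++++++++++++++++
--------------====++++++++++++++++++++++++++
--------------===+++++++++++++++++++++++++=+
=-==---------====++++++++++++++++++++++++==+
=========---=====+++++++++++++++++++++++++++
==========-=====++++++++++++++++++++++++++++
===============+++++++++++++++++++++++++++++
+=============++++++++++++++++++++++++++++++
```

```bash
python3 - <<'E'
from h import *
C=cal('top'); print(proj(C,[sw(46,-90,38),sw(0,-90,38),sw(-46,-90,38),sw(-60,-60,38)]).round(1).tolist())
a,b=np.load('s4.npy'),np.load('e_side.npy')
# compare the plate area before/after the hold-down was turned (side view: ring, near edge)
C=cal('side'); pts=proj(C,[sw(-60,y,38) for y in(-60,-20,20,50)]); print(pts.round(1).tolist())
for n,i in(('s4',a),('end',b)):
    o=[]
    for x,y in pts:
        y=int(round(y)); x=int(x); r=i[y,x-8:x+9].max(1).astype(float); o.append(round(x-8+.5+float(np.argmax(np.diff(r))),1))
    print(n,o)
    g=i[215:262,296:350].astype(int)
    globals()['g'+n]=g
print(np.abs(gs4-gend).max(2)[:,:25].mean())
E
```

```text
[[322.5, 167.7], [321.1, 181.1], [319.6, 194.6], [310.3, 197.7]]
[[302.9, 255.8], [303.2, 247.3], [303.5, 239.2], [303.8, 233.5]]
s4 [302.5, 303.5, 306.5, 303.5]
end [302.5, 303.5, 303.5, 303.5]
25.211063829787236
```

```bash
python3 -c "
from plant import env
print(env.job_done())"
```

```text
the job is handed in; nothing more can be done
None
```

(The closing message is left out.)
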